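# Cover the hob and hang the wet boards over it

## Task

The washed wooden boards are to dry on the hook at the back of the hob, so first protect the glass: press on the two thin round covers and slide them, without lifting them off the surface, until each hides one of the hob's rings completely. Then hang every board in the drying rack on the hook by the eye in its handle, one behind the other from the post outwards, the largest first and the smallest last. At the end both rings must still be hidden; do not drop or lay down a board, and leave the utensil pot, sachet tray and mug where they are.

Things in the scene. Friction and masses are not known exactly. Their poses are not given: they have to be found in the camera images.
- hob: black glass hob let in flush with the worktop (no step), 260 mm (its x) by 490 mm (its y); origin at the centre of the glass, z up. It carries two drawn rings, each 140 mm across
- ring_left (a point): centre of the ring at the robot's left, on the glass; 120 mm from the hob's origin along its y
- ring_right (a point): centre of the ring at the robot's right, on the glass; 120 mm from the hob's origin along its -y
- cover_1: loose flat round metal hob cover, 176 mm across, 3 mm thick, 190 g, no rim or knob; origin at the centre of its underside. Too thin to grip where it lies, but it slides when pressed from above and dragged: the metal slips more easily on the worktop and glass than under rubber fingertips. Either cover fits either ring
- cover_2: a second cover, the same as the first
- hook_stand: fixed steel stand at the far edge of the hob: base 60 x 130 x 12 mm, upright post 16 mm across and 285 mm tall at the origin (centre of its underside, z up). A round bar 8 mm thick leaves the post at 270 mm height and runs level along the stand's -x, roughly towards the robot, for 100 mm; then its end bends up over the last 15 mm of reach to an axis height of 282 mm (tip top at 286 mm, tip centre 115 mm from the post)
- hook_arm (a point): point on the axis of the level bar, 55 mm from the post, 270 mm high; its x runs along the bar towards the post, y across, z up. The level bar runs from x = -45 mm to the post face at x = +47 mm. A hung board's eye centre settles 13 mm below the bar's axis. The tip comes near or over the far half of a ring, so press covers on their near half
- rack: fixed drying rack, black base 190 (its x) x 120 (its y) x 10 mm with wire dividers up to 65 mm high; origin at the centre of its underside. Four slots, 15 mm wide, at x = -66, -22, 22 and 66 mm; a board stands in a slot with its face across the rack's x
- board_a: the largest wooden board (may be absent), starting upright in one of the rack's slots: blade 125 mm wide (its y) x 150 mm high (its z) x 11 mm thick (its x), 160 g. Origin at the centre of its lower edge, z up to the handle. On top a handle 42 mm wide and 56 mm high, 11 mm thick (12 mm solid neck, then the eye, then a 10 mm top bar; side bars 8 mm). Same front and back. It can be gripped across the handle's 42 mm width from above. It may lean up to 0.1 rad in its slot
- board_a_eye (a point): centre of that board's eye, a through opening 26 mm wide and 34 mm high, 179 mm above the board's origin and 27 mm below the handle's top
- board_b: the second largest wooden board (may be absent), starting upright in one of the rack's slots: blade 105 mm wide (its y) x 125 mm high (its z) x 11 mm thick (its x), 120 g. Origin at the centre of its lower edge, z up to the handle. On top a handle 42 mm wide and 56 mm high, 11 mm thick (12 mm solid neck, then the eye, then a 10 mm top bar; side bars 8 mm). Same front and back. It can be gripped across the handle's 42 mm width from above. It may lean up to 0.1 rad in its slot
- board_b_eye (a point): centre of that board's eye, a through opening 26 mm wide and 34 mm high, 154 mm above the board's origin and 27 mm below the handle's top
- board_c: the third largest wooden board (may be absent), starting upright in one of the rack's slots: blade 88 mm wide (its y) x 100 mm high (its z) x 11 mm thick (its x), 80 g. Origin at the centre of its lower edge, z up to the handle. On top a handle 42 mm wide and 56 mm high, 11 mm thick (12 mm solid neck, then the eye, then a 10 mm top bar; side bars 8 mm). Same front and back. It can be gripped across the handle's 42 mm width from above. It may lean up to 0.1 rad in its slot
- board_c_eye (a point): centre of that board's eye, a through opening 26 mm wide and 34 mm high, 129 mm above the board's origin and 27 mm below the handle's top
- board_d: the smallest wooden board (may be absent), starting upright in one of the rack's slots: blade 72 mm wide (its y) x 78 mm high (its z) x 11 mm thick (its x), 55 g. Origin at the centre of its lower edge, z up to the handle. On top a handle 42 mm wide and 56 mm high, 11 mm thick (12 mm solid neck, then the eye, then a 10 mm top bar; side bars 8 mm). Same front and back. It can be gripped across the handle's 42 mm width from above. It may lean up to 0.1 rad in its slot
- board_d_eye (a point): centre of that board's eye, a through opening 26 mm wide and 34 mm high, 107 mm above the board's origin and 27 mm below the handle's top
- utensil_pot: bystander: perforated steel pot with black utensils, 96 mm across, 250 mm tall; origin at the centre of its underside
- sachet_tray: bystander: black tray of sachets, 100 x 150 x 75 mm; origin at the centre of its underside
- mug: bystander: white mug, 80 mm across, 90 mm tall; origin at the centre of its underside
Mind the look-alikes: they are no part of the job. What is shaped like the board_b but green or orange is not meant.

How it is judged:
By the outcome, as a careful person would: the job done as asked, in the order asked, and still so for the second after the job is handed in, with the robot touching nothing.
Of board_a, board_b, board_c, board_d only 3 to 4 are there at a start; the rules pass over those that are not, and their reading is None.
At some moment in a run one of cover_1, cover_2 may be knocked a few centimetres aside while the robot is not near it.
It also fails if it takes over 210 s, if anything falls off the work surface, if the arm or the gripper's body presses on something with over 40 N, if the wrist force passes 120 N, or if a joint passes its speed limit or range.

## Robot

A 6-joint arm with a two-finger parallel gripper is mounted at the origin on the work surface. World frame = base frame: x ahead of the robot, y to its left, z up, the work surface at z = 0. Lengths are in mm, angles in rad, forces in N, time in s.
With the tool pointing down it reaches from about 275 to 725 mm from the base axis. Payload 5.6 kg.
Tool frame: the origin (TCP) lies midway between the tips of the shut fingers; the grasp point (between the pads) lies 19 mm behind it; z points along the fingers, y is the direction in which the jaws open and shut (so a half turn about z gives the same grasp; the last joint's range is limited). The gripper opens to 85 mm and grips with 20 to 120 N. Pads are 22 mm wide; open, the fingers measure 114 mm over their backs; the gripper's body (76 mm by 85 mm) begins 54 mm behind the grasp point. The pads swing forward as they close: fully open they stand 13 mm farther back than shut.
Start: joints at [-0.863, 0.255, 0.108, 0, -1.424, -0.285], TCP at [225.692, -501.554, 231.283] pointing down, gripper open.
Joint ranges: [-2.95, 2.95], [-1.21, 1.97], [-1.09, 1.5], [-2.87, 1.71], [-2.94, -0.07], [-3.05, 3.05]. Speed limits (rad/s): [2.57, 2.57, 3.14, 3.14, 3.14, 3.14].

## Interface

Orientations are given as a unit quaternion [w, x, y, z].
In Python, from station import manip gives the robot as it stands.
- The arm moves only by the tool apply_moves, never from a script. Its argument "plan" is a list that holds one entry, the list of rows, each a list of 7 numbers: the opening, from 0 (shut) to 1 (fully open), then the shift along the world's x, y, z in cm, then the turn, a rotation vector about the world's x, y, z in rad. A call has 1 to 10 rows; each row is the pose to reach, as a shift and turn from the pose measured when the call began; what a row does not reach only later rows make up. A row lasts 1/10 s, in which the tool goes at most 50 mm and 8.59 degrees, less where a joint would pass 70% of its speed; a pose out of reach is approached as far as the arm can. A call with a gripper value outside its range is refused whole. The fingers move at their own pace and stop on an object; "squeeze" is the grip in N (left out, the last holds). Time passes only in rows, so rows that repeat a pose let the fingers close. It gives the time, the measured TCP pose, the force and the opening at its end, in the units of the state.
- manip.get_obs(): the state, without advancing time (a new reading comes with each control period).
- manip.read_camera(name): name is "scene" or "side" or "wrist"; returns a dict with "color" (420x560x3 uint8, blue, green, red), "vfov" (degrees; the focal length in pixels is half the picture's height over the tangent of half this angle, whatever the lens; pixels are square), "cx", "cy" (the principal point, pixels), "pose" (4x4, takes a point from camera to world coordinates). Camera axes: x right, y up, looking along -z (the intrinsics and any distortion apply to the point x, -y, -z); pixel columns grow to the right and rows downward; lengths in mm; the calibration is good to about 2 mm. A picture is of the moment at which its call begins. There is no depth.
- manip.job_done(): hands the job in, once; it reports no verdict.
Trained networks look in the newest picture that a camera, given by its name, has taken for a name from the list of things; names that differ only in an ending like _2 or _b are one class to them, and where a whole thing is asked for, a point or a joint stands for the part that bears it (a point fixed in the world has none). Each returns a list of dicts, best first, with "confidence" (0 to 1); they miss things now and then, are a little off and sometimes report something else, mostly with a low value. They report only what shows in the picture. A call takes as long as a camera call. They do not tell look-alikes from the thing itself.
- manip.search_frame(name, camera): "bbox" ([left, top, right, bottom] in pixels, round what is visible of it).
The state is a dict: "time_s": time; "qpos": joint angles; "joint_velocities": joint speeds; "joint_torque": joint torques, N m; "eef_pos": TCP position; "tcp_rot": TCP orientation; "wrist_force": force on the tool from outside, world axes, zero at the start; "moment": the same for the moment, N m; "width": finger opening in mm.
Only numpy, scipy, OpenCV 4.12 (cv2) and the standard library are available. Lean on these libraries where they do the work, as an engineer would, in place of code of your own. Each camera call takes 0.05 s, during which the arm holds its last target.

## Working session

There is one attempt and no reset: what is moved stays moved. The work goes in short steps, Python scripts to look and compute and a tool call to move; the robot and the scene stay as the last step left them, time stands still between calls to the robot, and variables do not carry over. Pictures are saved under pics/ and viewed, and the job is handed in when it is done.

Besides the shell and the picture viewer there is one more tool, called after ">>>" in YAML: its name, and indented under it one key for each argument. apply_moves: Moves the arm, as the interface text tells. Its arguments: {"type":"object","properties":{"plan":{"type":"array"},"squeeze":{"type":"number"}},"required":["plan"]}

```bash
ls; mkdir -p pics
python3 - <<'E'
from station import manip
import cv2
o=manip.get_obs()
for k,v in o.items(): print(k,v)
for c in ["scene","side","wrist"]:
    d=manip.read_camera(c); cv2.imwrite(f"pics/{c}0.png",d["color"]); print(c,d["vfov"],d["cx"],d["cy"],d["pose"], [k for k in d])
E
```

```text
pics
time_s 0.0
qpos [-8.63382452e-01  2.55792501e-01  1.06988145e-01 -4.50567315e-04
 -1.42387959e+00 -2.84603017e-01]
joint_velocities [-6.95251706e-05  2.53441777e-04 -8.67213030e-04 -6.26559613e-04
  3.96568622e-04  1.51614103e-03]
joint_torque [-5.69200147e-04 -3.86622512e+01  2.37940174e+01  5.36515296e+00
 -6.03080902e-03 -1.03662915e-04]
eef_pos [ 225.52662425 -501.09837457  230.36898377]
tcp_rot [-2.53204251e-04 -2.09801697e-01  9.77743477e-01  9.36117420e-04]
wrist_force [-1.21385613  0.19809244  0.03888693]
moment [-0.00545444 -0.01541231  0.02174806]
width 85.62782707112021
scene 50.13433688534931 281.82321755715316 208.76488785980027 [[-8.22846022e-01 -4.33908565e-01  3.66943839e-01  1.08266968e+03]
 [ 5.68026583e-01 -6.09356712e-01  5.53199962e-01  8.72333138e+02]
 [-1.64385105e-02  6.63632243e-01  7.47878346e-01  1.30708468e+03]
 [ 0.00000000e+00  0.00000000e+00  0.00000000e+00  1.00000000e+00]] ['color', 'vfov', 'cx', 'cy', 'pose']
side 49.08957437863272 286.0004457951381 210.15047498380284 [[-8.30784539e-01  3.51769960e-01 -4.31340868e-01 -7.63080941e+01]
 [-5.56512907e-01 -5.11742252e-01  6.54532850e-01  9.76301655e+02]
 [ 9.50964699e-03  7.83822533e-01  6.20912074e-01  1.06512556e+03]
 [ 0.00000000e+00  0.00000000e+00  0.00000000e+00  1.00000000e+00]] ['color', 'vfov', 'cx', 'cy', 'pose']
wrist 65.84671877359627 280.8404365043945 211.32409003937948 [[-4.10643434e-01 -8.65389473e-01 -2.87181181e-01  1.50608277e+02]
 [ 9.11794288e-01 -3.89129916e-01 -1.31183401e-01 -5.34610537e+02]
 [ 1.77394572e-03 -3.15719762e-01  9.48850823e-01  3.73270496e+02]
 [ 0.00000000e+00  0.00000000e+00  0.00000000e+00  1.00000000e+00]] ['color', 'vfov', 'cx', 'cy', 'pose']
```

View pics/scene0.png

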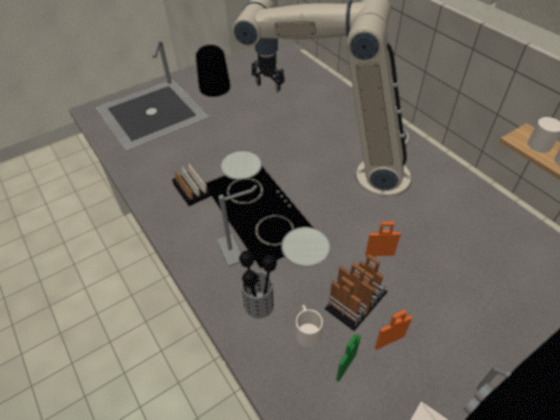

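View pics/side0.png

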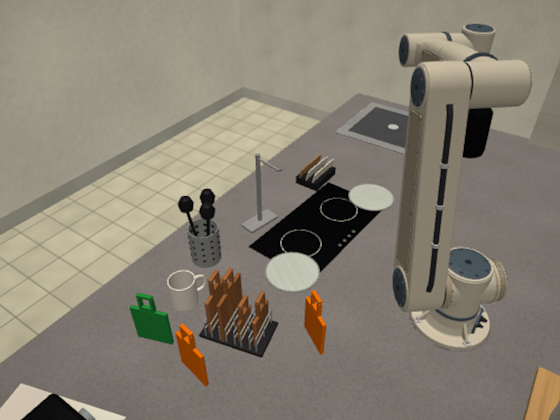

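View pics/wrist0.png

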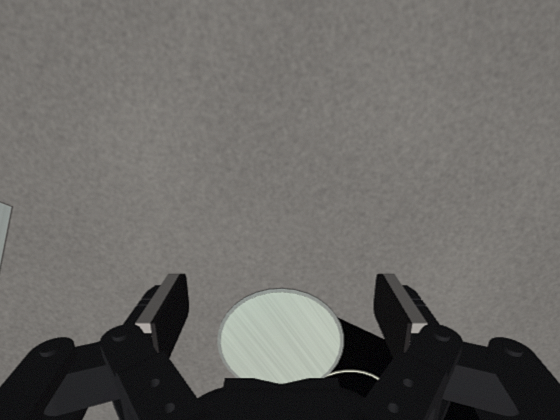

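```bash
cat > lib.py <<'E'
import numpy as np, cv2, pickle
from scipy.optimize import least_squares
from scipy.spatial.transform import Rotation as R
def K(d):
    h=d["color"].shape[0]; f=h/2/np.tan(np.radians(d["vfov"]/2)); return f
def proj(d,P):
    P=np.atleast_2d(P).astype(float); T=np.linalg.inv(d["pose"]); c=P@T[:3,:3].T+T[:3,3]
    f=K(d); return np.c_[d["cx"]+f*c[:,0]/-c[:,2], d["cy"]+f*-c[:,1]/-c[:,2]]
def plane(d,uv,z):
    uv=np.atleast_2d(uv).astype(float); f=K(d)
    r=np.c_[(uv[:,0]-d["cx"])/f, -(uv[:,1]-d["cy"])/f, -np.ones(len(uv))]@d["pose"][:3,:3].T
    o=d["pose"][:3,3]; t=(z-o[2])/r[:,2]; return o+r*t[:,None]
def tri(obs):
    # obs list of (d,(u,v))
    def fn(p): return np.concatenate([proj(d,p)[0]-uv for d,uv in obs])
    s=least_squares(fn,[400,0,100]); return s.x,np.abs(s.fun).max()
def grab(manip,cam,tag):
    d=manip.read_camera(cam); pickle.dump(d,open(f"pics/{cam}_{tag}.pkl","wb")); cv2.imwrite(f"pics/{cam}_{tag}.png",d["color"]); return d
def load(cam,tag): return pickle.load(open(f"pics/{cam}_{tag}.pkl","rb"))
def crop(d,x0,y0,x1,y1,s,name):
    im=cv2.resize(d["color"][y0:y1,x0:x1],None,fx=s,fy=s,interpolation=cv2.INTER_CUBIC); cv2.imwrite(f"pics/{name}.png",im)
E
python3 - <<'E'
from lib import *
from station import manip
names=["hob","cover_1","hook_stand","hook_arm","rack","board_a","board_b","board_a_eye","utensil_pot","sachet_tray","mug"]
for c in ["scene","side"]:
    d=grab(manip,c,"a")
    for n in names:
        try: r=manip.search_frame(n,c)
        except Exception as e: print(n,e); continue
        print(c,n,[(np.round(x["bbox"]).astype(int).tolist(),round(x["confidence"],2)) for x in r])
s=load("scene","a"); crop(s,160,130,420,380,3,"s1"); crop(load("side","a"),120,140,420,390,2.6,"s2")
print(manip.get_obs()["time_s"])
E
```

```text
scene hob [([207, 161, 312, 270], 0.74)]
scene cover_1 [([282, 225, 332, 264], 0.97), ([219, 152, 260, 182], 0.75), ([205, 167, 312, 268], 0.59)]
scene hook_stand [([220, 187, 258, 265], 0.74)]
scene hook_arm [([212, 188, 257, 265], 0.82), ([330, 273, 359, 320], 0.73), ([209, 166, 312, 266], 0.69)]
scene rack [([324, 289, 388, 332], 0.77)]
scene board_a [([336, 330, 360, 378], 0.97), ([364, 219, 397, 255], 0.91), ([330, 276, 362, 321], 0.9), ([326, 289, 385, 329], 0.74), ([338, 262, 373, 314], 0.73), ([376, 310, 410, 350], 0.6)]
scene board_b [([336, 330, 360, 378], 0.97), ([364, 219, 397, 255], 0.91), ([330, 276, 362, 321], 0.9), ([326, 289, 385, 329], 0.74), ([338, 262, 373, 314], 0.73), ([376, 310, 410, 350], 0.6)]
scene board_a_eye [([338, 265, 376, 313], 0.64)]
scene utensil_pot [([239, 252, 276, 322], 0.79)]
scene sachet_tray [([173, 164, 211, 205], 0.96)]
scene mug [([297, 300, 321, 346], 0.71), ([326, 289, 384, 329], 0.66), ([363, 273, 371, 284], 0.37), ([339, 262, 372, 316], 0.3), ([171, 164, 211, 207], 0.26)]
side hob [([252, 180, 380, 270], 0.58), ([237, 292, 251, 340], 0.
[... 292 characters left out ...]
 326, 210, 383], 0.7), ([238, 295, 251, 342], 0.66), ([306, 291, 329, 355], 0.65), ([217, 272, 245, 342], 0.56), ([205, 270, 224, 328], 0.56)]
side board_b [([254, 295, 267, 346], 0.78), ([131, 289, 176, 341], 0.72), ([177, 326, 210, 383], 0.7), ([238, 295, 251, 342], 0.66), ([306, 291, 329, 355], 0.65), ([217, 272, 245, 342], 0.56), ([205, 270, 224, 328], 0.56)]
side board_a_eye [([205, 271, 222, 332], 0.7), ([217, 272, 245, 341], 0.58), ([296, 155, 334, 191], 0.3)]
side utensil_pot [([178, 186, 222, 270], 0.7)]
side sachet_tray [([298, 156, 336, 192], 0.83), ([255, 293, 267, 345], 0.25), ([244, 155, 284, 235], 0.2)]
side mug [([170, 274, 208, 310], 0.58), ([298, 153, 338, 193], 0.58)]
1.35
```

View pics/s1.png

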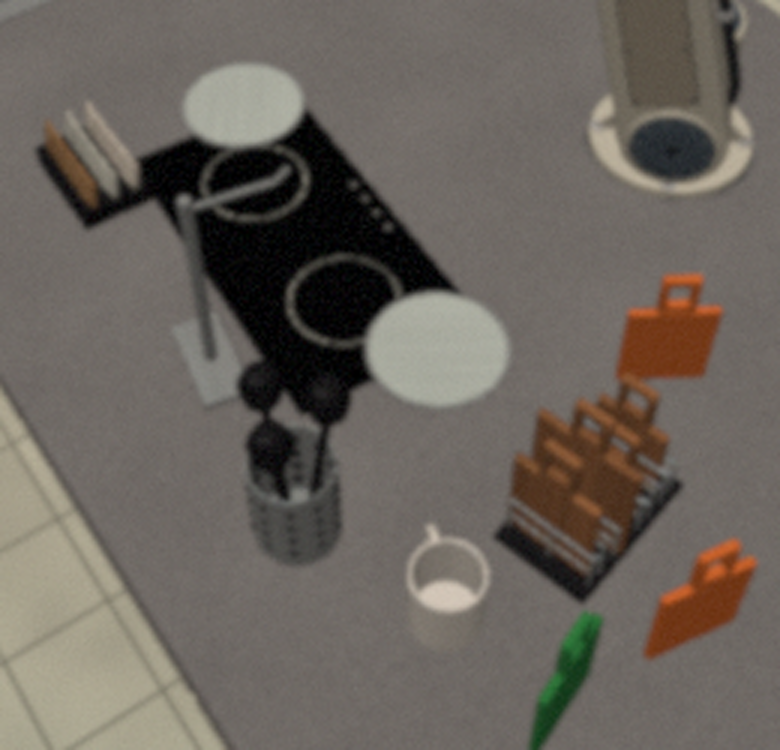

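View pics/s2.png

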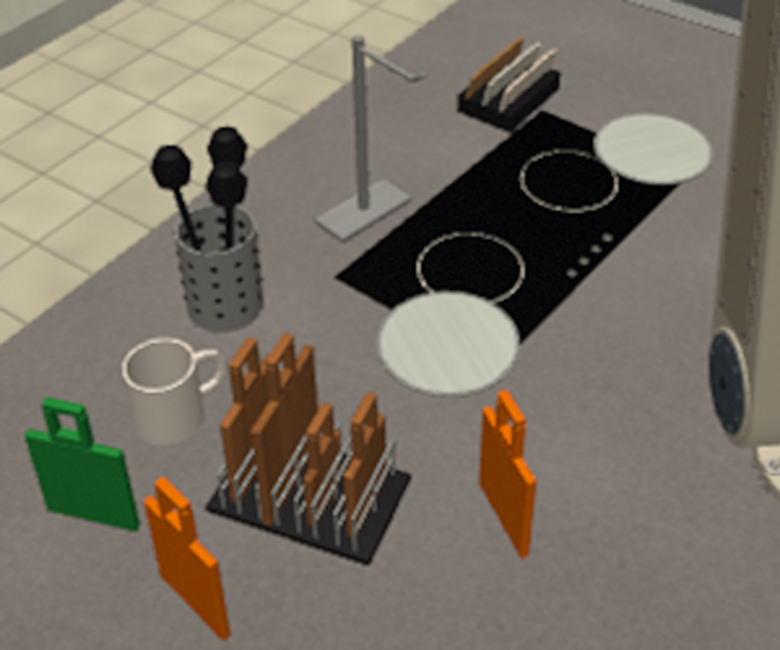

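Run:
```python
from lib import *
a=load("scene","a"); b=load("side","a")
A=lambda u,v:(160+(u+.5)/3-.5,130+(v+.5)/3-.5); B=lambda u,v:(120+(u+.5)/2.6-.5,140+(v+.5)/2.6-.5)
np.set_printoptions(precision=1,suppress=True)
pts={"ringL":(A(344,300),B(470,268),0),"ringR":(A(255,183),B(569,181),0),"covL":(A(437,349),B(449,343),3),"covR":(A(244,105),B(652,149),3),
"posttop":(A(184,200),B(358,40),285),"tip":(A(288,172),B(421,76),284),
"rack1":(A(497,535),B(208,508),5),"rack2":(A(585,600),None,0),"rack3":(A(682,487),B(409,480),5),"rack4":(None,B(369,563),0),"hobc":(A(310,110),B(690,186),0),"hobc2":(A(463,290),None,0)}
for n,(p,q,z) in pts.items():
    print(n,[plane(d,x,z)[0] for d,x in((a,p),(b,q)) if x is not None], tri([(a,p),(b,q)]) if p and q else "")
```

```text
ringL [array([523.5, -24.8,   0. ]), array([522.7, -25.1,   0. ])] (array([523.1, -25.6,  -0.8]), np.float64(0.05710270644513571))
ringR [array([ 508.2, -262.2,    0. ]), array([ 504.3, -262.2,    0. ])] (array([ 506.3, -266.1,   -3.8]), np.float64(0.10233068214915875))
covL [array([475.8, 105. ,   3. ]), array([469.4, 107. ,   3. ])] (array([472.8, 101.4,  -3.6]), np.float64(0.04856461872975615))
covR [array([ 441.8, -400.2,    3. ]), array([ 437.7, -396.6,    3. ])] (array([ 440. , -403.6,   -1.6]), np.float64(0.1780045338745424))
posttop [array([706.8, -37. , 285. ]), array([700.2, -30.9, 285. ])] (array([705.6, -39.4, 280.2]), np.float64(0.43341305040323164))
tip [array([595.9,  -9.2, 284. ]), array([591.5,  -9.6, 284. ])] (array([594. , -12.8, 280.7]), np.float64(0.19404367648107268))
rack1 [array([573. , 344.2,   5. ]), array([547.5, 454.8,   5. ])] (array([574.2, 386.3, -36.5]), np.float64(15.999551857753545))
rack2 [array([543.1, 454.6,   0. ])] 
rack3 [array([369.3, 415.1,   5. ]), array([391.9, 304.9,   5. ])] (array([371.2, 376.2,  52.9]), np.float64(15.827981825932511))
rack4 [array([368.7, 410.4,   0. ])] 
hobc [array([ 369.5, -339.5,    0. ]), array([ 355.3, -350.6,    0. ])] (array([ 359.6, -358.1,  -11.7]), np.float64(1.3367748235176293))
hobc2 [array([393. ,  48.2,   0. ])]
```

>>> apply_moves:
  plan:
    - [[0.6,6,3.5,-4,0,0,0],[0.6,12,7,-10,0,0,0],[0.6,18.5,10.3,-16,0,0,0],[0.6,18.5,10.3,-20,0,0,0],[0.6,18.5,10.3,-20,0,0,0],[0.6,18.5,10.3,-20,0,0,0],[0.6,18.5,10.3,-20,0,0,0],[0.6,18.5,10.3,-20,0,0,0]]
  squeeze: 60

```text
time_s: 2.15
eef_pos: [410.7, -398.2, 30.7]
tcp_rot: [-0.001, -0.211, 0.978, 0.0]
wrist_force: [-0.0, -0.1, 1.3]
width: 51.7
```

>>> apply_moves:
  plan:
    - [[0.6,0,0,-1.5,0,0,0],[0.6,0,0,-2.4,0,0,0],[0.6,0,0,-2.8,0,0,0],[0.6,0,0,-2.9,0,0,0],[0.6,0,0,-2.9,0,0,0]]

```text
time_s: 2.65
eef_pos: [410.8, -398.7, 2.3]
tcp_rot: [-0.001, -0.21, 0.978, 0.0]
wrist_force: [0.1, 0.1, -0.5]
width: 50.9
```

>>> apply_moves:
  plan:
    - [[0.6,0,0,-0.2,0,0,0],[0.6,0,0,-0.4,0,0,0],[0.6,0,0,-0.4,0,0,0]]

```text
time_s: 2.95
eef_pos: [411.3, -399.3, -0.2]
tcp_rot: [-0.0, -0.211, 0.978, -0.001]
wrist_force: [-1.8, 1.0, 7.9]
width: 51.5
```

>>> apply_moves:
  plan:
    - [[0.6,0,0,-0.3,0,0,0],[0.6,0.3,0.6,-0.3,0,0,0],[0.6,0.9,1.8,-0.3,0,0,0],[0.6,1.6,3.3,-0.3,0,0,0],[0.6,2.4,4.9,-0.3,0,0,0],[0.6,3.2,6.5,-0.3,0,0,0],[0.6,4,8.1,-0.3,0,0,0],[0.6,4.5,9.2,-0.3,0,0,0],[0.6,4.8,9.8,-0.3,0,0,0],[0.6,4.8,9.8,-0.3,0,0,0]]

```text
time_s: 3.95
eef_pos: [462.5, -302.1, -0.1]
tcp_rot: [0.002, -0.212, 0.977, -0.003]
wrist_force: [0.6, 1.8, 13.6]
width: 51.1
```

Run:
```python
from lib import *
from station import manip
a=grab(manip,"scene","b"); b=grab(manip,"side","b")
crop(a,180,120,360,280,4,"b1"); crop(b,240,150,420,300,4,"b2")
```

```text
(no output)
```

View pics/b1.png

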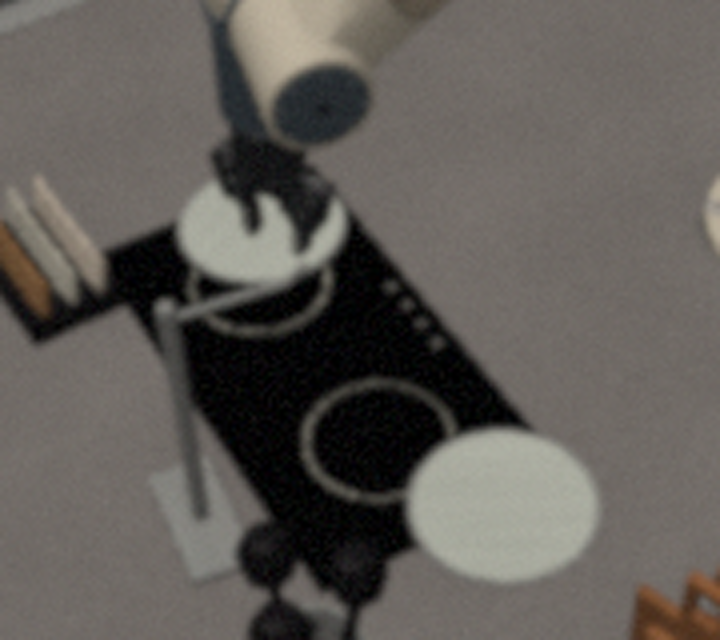

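View pics/b2.png

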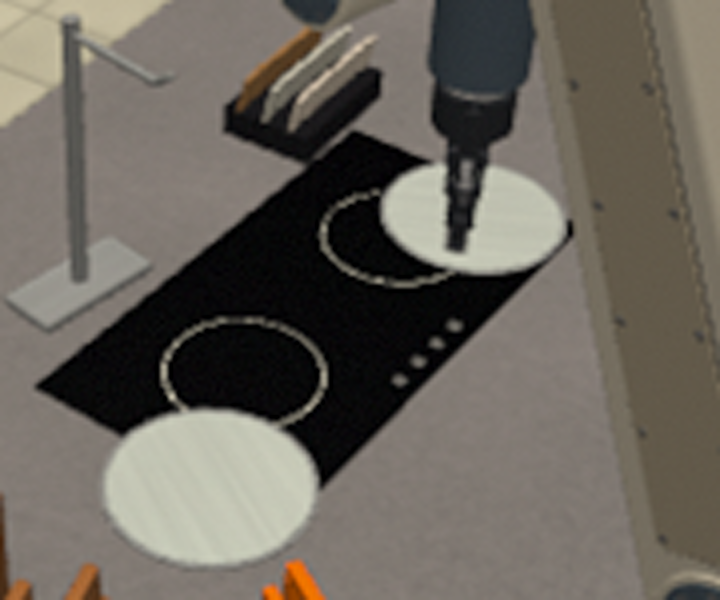

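Run:
```python
from lib import *
a=load("scene","b"); b=load("side","b")
C=lambda u,v,x,y,s:(x+(u+.5)/s-.5,y+(v+.5)/s-.5)
np.set_printoptions(precision=1,suppress=True)
print(plane(b,C(473,218,240,150,4),3),plane(a,C(262,231,180,120,4),3), plane(b,C(395,237,240,150,4),0),plane(a,C(262,271,180,120,4),0))
```

```text
[[ 457.4 -328.3    3. ]] [[ 468.  -323.9    3. ]] [[ 506.  -264.2    0. ]] [[ 497. -277.    0.]]
```

>>> apply_moves:
  plan:
    - [[0.6,0,0,-0.4,0,0,0],[0.6,0,0,-0.6,0,0,0],[0.6,0.3,0.4,-0.6,0,0,0],[0.6,0.8,1.1,-0.6,0,0,0],[0.6,1.3,1.9,-0.6,0,0,0],[0.6,1.9,2.7,-0.6,0,0,0],[0.6,2.5,3.5,-0.6,0,0,0],[0.6,2.8,4.0,-0.6,0,0,0],[0.6,3,4.2,-0.6,0,0,0],[0.6,3,4.2,-0.6,0,0,0]]

```text
time_s: 5.05
eef_pos: [497.3, -263.4, 0.0]
tcp_rot: [0.007, -0.213, 0.977, -0.008]
wrist_force: [-2.6, -4.8, 27.3]
width: 51.0
```

Run:
```python
from lib import *
from station import manip
b=grab(manip,"side","c")
crop(b,240,150,420,300,4,"c2")
```

```text
(no output)
```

View pics/c2.png

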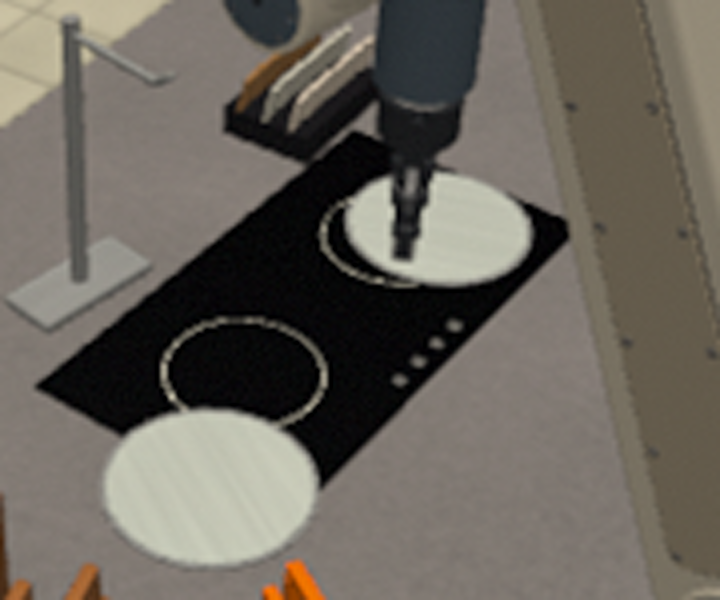

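```bash
cat >> lib.py <<'E'
def covers(d,z=3,r=88,dbg=False):
    im=d["color"].astype(int); mn=im.min(2); mx=im.max(2)
    m=((mn>135)&(mx-mn<45)).astype(np.uint8)
    n,lab,st,ce=cv2.connectedComponentsWithStats(m)
    out=[]
    for i in range(1,n):
        if st[i,4]<150: continue
        p=plane(d,ce[i],z)[0]
        if not(330<p[0]<720 and -480<p[1]<220): continue
        cs,_=cv2.findContours((lab==i).astype(np.uint8),cv2.RETR_EXTERNAL,cv2.CHAIN_APPROX_NONE)
        h=cv2.convexHull(max(cs,key=len))[:,0,:].astype(float)
        # push outward .5 px
        w=plane(d,h,z)[:,:2]
        c0=w.mean(0)
        f=lambda q:np.hypot(w[:,0]-q[0],w[:,1]-q[1])-q[2]
        s=least_squares(f,[*c0,r],loss="soft_l1",f_scale=2,bounds=([c0[0]-80,c0[1]-80,r-8],[c0[0]+80,c0[1]+80,r+3]))
        out.append((np.round(s.x,1).tolist(),round(float(np.abs(s.fun).mean()),1),int(st[i,4])))
    return out
E
python3 - <<'E'
from lib import *
for t in "abc":
    for c in ["scene","side"]:
        try: print(t,c,covers(load(c,t)))
        except FileNotFoundError: pass
E
```

```text
a scene [([440.6, -405.2, 82.5], 0.4, 807), ([473.6, 103.8, 82.7], 0.4, 1337)]
a side [([439.5, -403.3, 84.9], 0.4, 911), ([669.4, -37.3, 80.0], 11.2, 269), ([473.0, 105.0, 84.7], 0.2, 1620)]
b scene [([462.3, -334.6, 81.3], 0.7, 481), ([473.9, 103.8, 82.7], 0.4, 1339)]
b side [([460.1, -333.9, 84.8], 0.5, 785), ([669.0, -35.3, 80.0], 15.4, 280), ([473.1, 104.9, 84.8], 0.3, 1623)]
c side [([480.2, -299.7, 84.6], 0.9, 818), ([669.4, -36.4, 80.0], 13.3, 276), ([473.0, 105.0, 84.8], 0.3, 1624)]
```

Run:
```python
from lib import *
for c in ["scene","side"]:
    d=load(c,"a"); g=d["color"].astype(int).min(2)
    for ctr in [(523,-25),(506,-263)]:
        q=np.array(ctr,float)
        for it in range(4):
            pts=[]
            for th in np.linspace(0,2*np.pi,120,endpoint=False):
                rs=np.arange(60,81,.5); P=np.c_[q[0]+rs*np.cos(th),q[1]+rs*np.sin(th),0*rs]
                uv=proj(d,P).astype(np.float32)
                v=cv2.remap(g.astype(np.float32),uv[:,0].reshape(1,-1),uv[:,1].reshape(1,-1),cv2.INTER_LINEAR)[0]
                i=v.argmax()
                if v[i]>60 and 2<i<len(rs)-3 and v[0]<60 and v[-1]<60: pts.append(P[i,:2])
            pts=np.array(pts); s=least_squares(lambda q:np.hypot(*(pts-q[:2]).T)-q[2],[*q,70],loss="soft_l1"); q=s.x[:2]
        print(c,ctr,s.x.round(1),len(pts),np.abs(s.fun).mean().round(2))
```

```text
scene (523, -25) [523.  -26.4  68.6] 52 0.68
scene (506, -263) [ 506.7 -266.4   68.3] 50 0.85
side (523, -25) [522.9 -25.2  68.4] 88 0.7
side (506, -263) [ 506.  -263.6   68.2] 83 1.0
```

>>> apply_moves:
  plan:
    - [[0.6,0,0,-0.6,0,0,0],[0.6,0,0,-0.8,0,0,0],[0.6,0.2,0.3,-0.8,0,0,0],[0.6,0.6,0.8,-0.8,0,0,0],[0.6,1.1,1.3,-0.8,0,0,0],[0.6,1.6,1.9,-0.8,0,0,0],[0.6,2.1,2.5,-0.8,0,0,0],[0.6,2.5,3.0,-0.8,0,0,0],[0.6,2.8,3.5,-0.8,0,0,0],[0.6,2.8,3.5,-0.8,0,0,0]]

```text
time_s: 6.1
eef_pos: [532.0, -232.3, 0.3]
tcp_rot: [0.013, -0.216, 0.976, -0.013]
wrist_force: [-3.2, -5.4, 35.1]
width: 51.1
```

Run:
```python
from lib import *
from station import manip
for c in ["side"]:
    d=grab(manip,c,"d"); print(covers(d))
print(manip.get_obs()["wrist_force"],manip.get_obs()["eef_pos"])
```

```text
[([502.4, -270.1, 84.1], 0.6, 831), ([669.6, -34.7, 80.0], 13.3, 277), ([473.0, 104.9, 84.8], 0.3, 1623)]
[-2.75328604 -4.90729365 34.92691035] [ 5.31974780e+02 -2.32273687e+02  3.58820133e-01]
```

>>> apply_moves:
  plan:
    - [[0.6,0,0,-0.6,0,0,0],[0.6,0.3,0.3,-0.7,0,0,0],[0.6,0.6,0.7,-0.7,0,0,0],[0.6,0.6,0.7,-0.7,0,0,0],[0.6,0.6,0.7,0,0,0,0],[0.6,0.6,0.7,3,0,0,0],[0.6,-3,2,7,0,0,0],[0.6,-7,6,11,0,0,0],[0.6,-10,10,14,0,0,0],[0.6,-10,13,14,0,0,0]]

```text
time_s: 7.15
eef_pos: [433.1, -108.2, 140.5]
tcp_rot: [0.015, -0.214, 0.977, -0.014]
wrist_force: [1.2, 2.3, -0.6]
width: 51.3
```

Run:
```python
from lib import *
from station import manip
for c in ["side","scene"]:
    d=grab(manip,c,"e"); print(covers(d))
o=manip.get_obs()
print(o["wrist_force"],o["eef_pos"],o["tcp_rot"])
def tilt():
    q=o["tcp_rot"]; r=R.from_quat([q[1],q[2],q[3],q[0]]); z=r.apply([0,0,1]); y=r.apply([0,1,0]); print("z",z,"jaw deg",np.degrees(np.arctan2(y[1],y[0])), "fix rotvec",np.cross(z,[0,0,-1]))
tilt()
```

```text
[([508.8, -266.0, 84.2], 0.6, 845), ([658.1, -37.2, 80.0], 15.6, 260), ([472.9, 104.9, 84.6], 0.3, 1614)]
[([511.1, -267.8, 81.5], 0.5, 840), ([473.6, 103.5, 82.4], 0.3, 1330)]
[ 0.60190308 -0.54806465  0.94856954] [ 434.02479016 -104.86965395  141.27854328] [ 0.01618165 -0.21764194  0.97580325 -0.0133479 ]
z [ 0.03739035 -0.01900624 -0.99911998] jaw deg 115.12230841978094 fix rotvec [0.01900624 0.03739035 0.        ]
```

Run:
```python
from lib import *
np.set_printoptions(precision=0,suppress=True)
a=load("scene","a"); b=load("side","a")
C=lambda u,v,x,y,s:(x+(u+.5)/s-.5,y+(v+.5)/s-.5)
A=lambda u,v:C(u,v,160,130,3); B=lambda u,v:C(u,v,120,140,2.6)
print("orange near", plane(a,[A(617,375),A(704,378)],0), plane(b,[B(525,552),B(482,485)],0))
print("orange far", plane(a,[A(648,655),A(740,590)],0), plane(b,[B(225,635),B(150,570)],0))
print("green", plane(a,[A(533,745)],0), plane(b,[B(30,495),B(135,527)],0))
print("mug/pot",plane(a,[A(447,640),A(296,560)],0),plane(b,[B(167,435),B(222,325)],0))
```

```text
orange near [[323. 257.   0.]
 [243. 320.   0.]] [[243. 309.   0.]
 [325. 263.   0.]]
orange far [[530. 537.   0.]
 [403. 539.   0.]] [[437. 554.   0.]
 [548. 542.   0.]]
green [[684. 541.   0.]] [[720. 547.   0.]
 [597. 513.   0.]]
mug/pot [[687. 407.   0.]
 [765. 242.   0.]] [[656. 404.   0.]
 [721. 238.   0.]]
```

>>> apply_moves:
  plan:
    - [[0.6,0.1,4,0,0.019,0.037,0],[0.6,0.2,9,0,0.019,0.037,0],[0.6,0.4,13,0,0.019,0.037,0],[0.6,0.6,18,-2,0.019,0.037,0],[0.6,0.6,22,-5,0.019,0.037,0],[0.6,0.6,23,-8,0.019,0.037,0],[0.6,0.6,23,-11,0.019,0.037,0],[0.6,0.6,23,-12.5,0.019,0.037,0],[0.6,0.6,23,-13,0.019,0.037,0],[0.6,0.6,23,-13,0.019,0.037,0]]

```text
time_s: 8.25
eef_pos: [439.9, 124.8, 10.9]
tcp_rot: [-0.0, -0.218, 0.976, -0.0]
wrist_force: [-0.3, -0.4, 0.2]
width: 51.2
```

>>> apply_moves:
  plan:
    - [[0.6,0,0,-0.8,0,0,0],[0.6,0,0,-1.1,0,0,0],[0.6,0,0,-1.4,0,0,0],[0.6,0,0,-1.55,0,0,0],[0.6,0.2,-0.4,-1.6,0,0,0],[0.6,0.6,-1.4,-1.6,0,0,0],[0.6,1.1,-2.8,-1.6,0,0,0],[0.6,1.6,-4.2,-1.6,0,0,0],[0.6,2.1,-5.6,-1.6,0,0,0],[0.6,2.6,-6.8,-1.6,0,0,0]]

```text
time_s: 9.25
eef_pos: [471.9, 59.1, -0.3]
tcp_rot: [0.006, -0.219, 0.976, 0.001]
wrist_force: [-3.4, 6.4, 24.9]
width: 51.3
```

Run:
```python
from lib import *
from station import manip
for c in ["side","scene"]:
    d=grab(manip,c,"f"); print(covers(d))
o=manip.get_obs();print(o["wrist_force"],o["eef_pos"],o["tcp_rot"])
```

```text
[([670.7, -267.5, 91.0], 10.3, 425), ([505.4, -264.5, 80.3], 4.1, 649), ([503.4, 40.1, 83.7], 0.5, 1086)]
[([511.2, -267.3, 81.0], 0.5, 825), ([508.7, 37.2, 80.1], 3.6, 975)]
[ 1.80174307 -2.90396629 21.17265261] [ 4.72339023e+02  5.76947758e+01 -3.11426875e-01] [ 6.25081244e-03 -2.18443712e-01  9.75829498e-01 -2.52747980e-04]
```

>>> apply_moves:
  plan:
    - [[0.6,0,0,-0.5,0,0,0],[0.6,0.1,-0.4,-0.5,0,0,0],[0.6,0.3,-1.4,-0.5,0,0,0],[0.6,0.6,-2.7,-0.5,0,0,0],[0.6,0.9,-4,-0.5,0,0,0],[0.6,1.2,-5.2,-0.5,0,0,0],[0.6,1.4,-6.1,-0.5,0,0,0],[0.6,1.5,-6.5,-0.5,0,0,0],[0.6,1.5,-6.6,-0.5,0,0,0],[0.6,1.5,-6.6,-0.5,0,0,0]]

```text
time_s: 10.35
eef_pos: [493.5, -6.6, -0.2]
tcp_rot: [0.013, -0.219, 0.976, -0.0]
wrist_force: [-1.5, 4.6, 24.6]
width: 51.3
```

Run:
```python
from lib import *
from station import manip
for c in ["side","scene"]:
    d=grab(manip,c,"g"); print(covers(d))
crop(d,180,120,360,280,4,"g1")
o=manip.get_obs();print(o["wrist_force"],o["eef_pos"],o["tcp_rot"])
```

```text
[([507.6, -266.2, 82.9], 1.8, 878), ([528.4, -16.9, 83.9], 0.5, 1039)]
[([511.3, -267.3, 81.0], 0.6, 823), ([530.9, -17.9, 81.0], 1.3, 973)]
[-0.64097141  4.832849   24.97267099] [ 4.93555354e+02 -6.58665471e+00 -2.22264055e-01] [ 1.31939134e-02 -2.19359824e-01  9.75554753e-01 -3.33580525e-04]
```

View pics/g1.png

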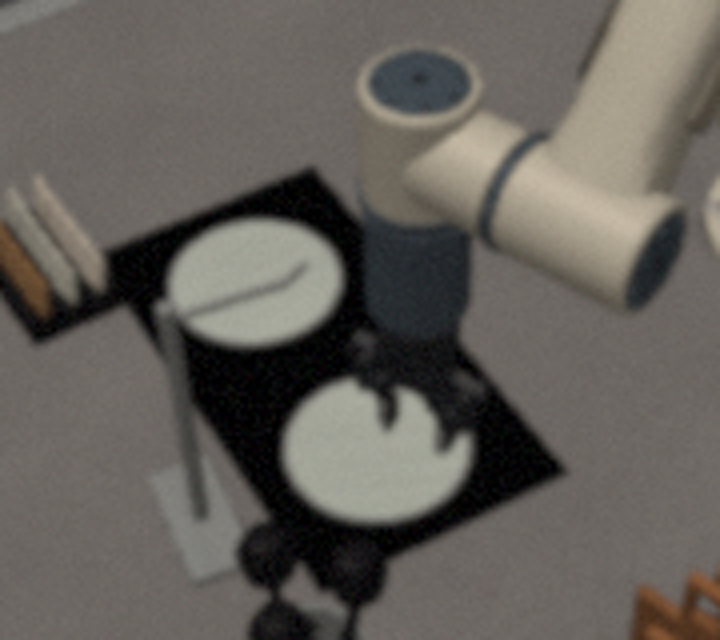

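>>> apply_moves:
  plan:
    - [[0.6,0,0,-0.5,0,0,0],[0.6,-0.3,-0.3,-0.5,0,0,0],[0.6,-0.7,-0.7,-0.5,0,0,0],[0.6,-1,-1,-0.5,0,0,0],[0.6,-1,-1,-0.5,0,0,0],[0.6,-1,-1,0,0,0,0],[0.6,-1,-1,3,0.026,0,0],[0.6,-5,0,7,0.026,0,0],[0.6,-9,3,11,0.026,0,0],[0.6,-10,7,15,0.026,0,0]]

```text
time_s: 11.45
eef_pos: [398.7, 45.5, 132.0]
tcp_rot: [0.015, -0.218, 0.976, 0.012]
wrist_force: [1.9, 2.1, 0.3]
width: 51.6
```

Run:
```python
from lib import *
from station import manip
for c in ["side","scene"]:
    d=grab(manip,c,"h"); print(covers(d))
crop(d,310,240,410,340,7,"h1")
crop(load("side","h"),190,255,290,360,7,"h2")
o=manip.get_obs();print(o["wrist_force"],o["eef_pos"],o["tcp_rot"])
```

```text
[([505.5, -267.7, 80.2], 4.5, 451), ([528.1, -22.0, 83.8], 0.4, 1263)]
[([511.1, -267.3, 80.9], 0.6, 824), ([529.9, -23.0, 81.7], 0.4, 1189)]
[ 0.69864963  0.82726976 -0.28426829] [402.96051868  49.21658163 136.27347214] [ 0.02103018 -0.22108801  0.97493639  0.01329888]
```

View pics/h1.png

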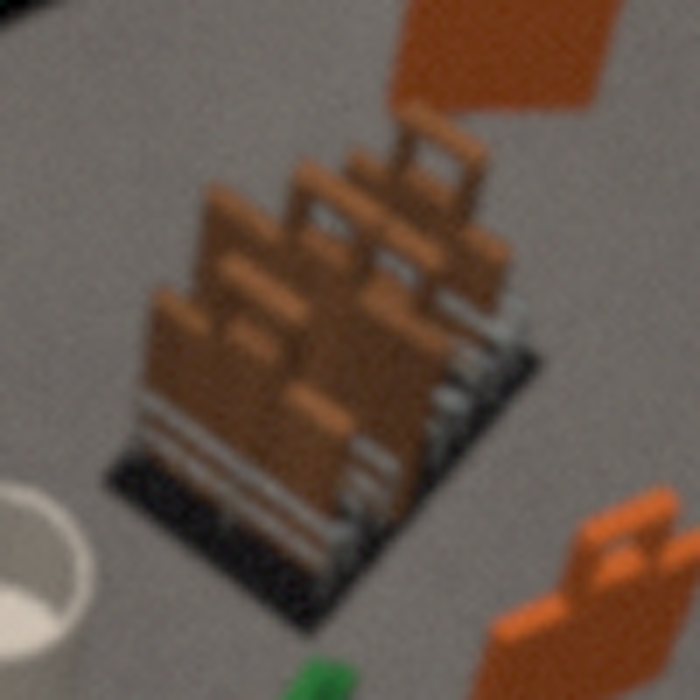

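View pics/h2.png

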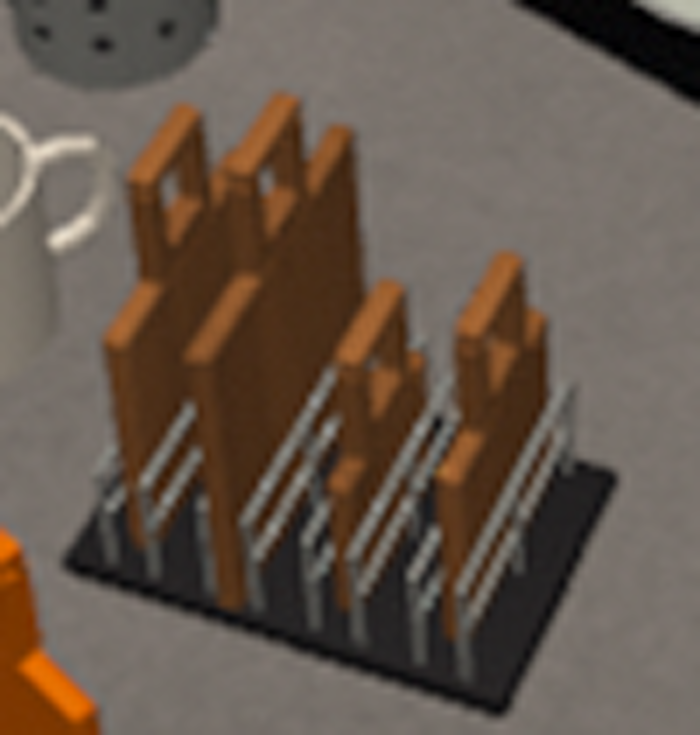

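Run:
```python
from lib import *
np.set_printoptions(precision=1,suppress=True)
a=load("scene","h"); b=load("side","h")
C=lambda u,v,x,y,s:(x+(u+.5)/s-.5,y+(v+.5)/s-.5)
A=lambda u,v:C(u,v,310,240,7); B=lambda u,v:C(u,v,190,255,7)
P={"B":((222,262),(308,312),(140,175),(193,110),191),"A":((300,168),(383,215),(238,165),(290,98),216),"D":((370,212),(441,256),(350,350),(395,288),144),"C":((408,107),(485,155),(470,327),(515,262),166)}
for k,(p,q,r,s,z) in P.items():
    # scene left end corresponds to higher? test both pairings
    for nm,(m,n) in {"same":(r,s),"swap":(s,r)}.items():
        x1,e1=tri([(a,A(*p)),(b,B(*m))]); x2,e2=tri([(a,A(*q)),(b,B(*n))])
        print(k,nm,x1,round(e1,1),x2,round(e2,1))
    print(k,"z",z,plane(a,[A(*p),A(*q)],z)[:,:2].mean(0),plane(b,[B(*r),B(*s)],z)[:,:2].mean(0))
```

```text
B same [545.1 378.8 176.6] 5.5 [529.1 391.7 201. ] 5.8
B swap [542.3 364.4 185.5] 0.0 [531.9 405.8 192.3] 0.2
B z 191 [538.3 386.5] [535.7 386.2]
A same [501.  372.7 202.1] 5.4 [486.1 384.9 227.1] 5.8
A swap [498.3 358.5 211.8] 0.2 [488.8 398.8 217.5] 0.2
A z 216 [494.6 380. ] [492.7 379.1]
D same [453.  374.6 131.3] 4.9 [441.6 385.3 156.1] 5.3
D swap [451.  361.6 141.3] 0.1 [443.6 398.1 146.3] 0.3
D z 144 [447.7 380.6] [447.2 379.5]
C same [413.  352.  149.6] 5.4 [401.5 365.2 176.9] 5.5
C swap [411.1 338.8 160.6] 0.2 [403.4 378.1 166.1] 0.3
C z 166 [408.9 359.8] [405.8 360.2]
```

```bash
cat >> lib.py <<'E'
def goal(o,pos,jaw_deg,lean=0.0):
    """shift cm and rotvec to reach TCP pos, jaw axis angle deg (mod 180 nearest), tool down"""
    q=o["tcp_rot"]; r=R.from_quat([q[1],q[2],q[3],q[0]]); y=r.apply([0,1,0]); cur=np.degrees(np.arctan2(y[1],y[0]))
    j=cur+((jaw_deg-cur+90)%180-90); t=np.radians(j)
    Y=np.array([np.cos(t),np.sin(t),0]); Z=np.array([0,0,-1.]); X=np.cross(Y,Z)
    D=R.from_matrix(np.c_[X,Y,Z])
    if lean: D=R.from_rotvec(Y*lean)*D
    print("cur",np.round(o["eef_pos"],1),"jaw",round(cur,1),"shift cm",np.round((np.array(pos)-o["eef_pos"])/10,2),"rotvec",np.round((D*r.inv()).as_rotvec(),3),"q6",round(o["qpos"][5],2))
E
python3 - <<'E'
from lib import *
from station import manip
goal(manip.get_obs(),[493.6,379.5,255],103.5)
E
```

```text
cur [403.   49.2 136.3] jaw 115.6 shift cm [ 9.06 33.03 11.87] rotvec [-0.031  0.039 -0.21 ] q6 -1.62
```

>>> apply_moves:
  plan:
    - [[0.8,0,1,4,-0.01,0.01,-0.05],[0.8,1,4,8,-0.02,0.02,-0.1],[0.8,2.5,8.5,11.9,-0.031,0.039,-0.21],[0.8,4,13,11.9,-0.031,0.039,-0.21],[0.8,5,17.5,11.9,-0.031,0.039,-0.21],[0.8,6,22,11.9,-0.031,0.039,-0.21],[0.8,7.5,26.5,11.9,-0.031,0.039,-0.21],[0.8,8.5,31,11.9,-0.031,0.039,-0.21],[0.8,9.1,33,11.9,-0.031,0.039,-0.21],[0.8,9.1,33,11.9,-0.031,0.039,-0.21]]

```text
time_s: 12.55
eef_pos: [494.0, 381.3, 252.5]
tcp_rot: [-0.002, -0.119, 0.993, -0.001]
wrist_force: [-0.1, 0.6, -0.3]
width: 68.5
```

Run:
```python
from lib import *
from station import manip
d=grab(manip,"wrist","i")
goal(manip.get_obs(),[493.6,379.5,170],103.5)
for k,p in {"A":(493.6,379.5,216),"B":(537,386.3,191),"D":(447.5,380,144),"C":(407.3,360,166)}.items(): print(k,proj(d,p))
```

```text
cur [493.9 379.9 253.4] jaw 103.6 shift cm [-0.03 -0.04 -8.34] rotvec [ 0.002 -0.002 -0.001] q6 -2.24
A [[277.54009728 245.58294258]]
B [[273.06272869 287.04221394]]
D [[293.09751921 153.95981967]]
C [[280.05673817  92.55105863]]
```

View pics/wrist_i.png

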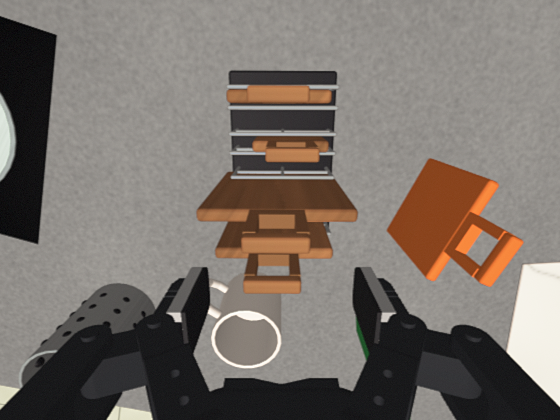

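>>> apply_moves:
  plan:
    - [[0.8,-0.1,0,-3,0,0,0],[0.8,-0.1,0,-6,0,0,0],[0.8,-0.1,0,-8.3,0,0,0],[0.8,-0.1,0,-8.3,0,0,0],[0.3,-0.1,0,-8.3,0,0,0],[0.3,-0.1,0,-8.3,0,0,0],[0.2,-0.1,0,-8.3,0,0,0],[0.2,-0.1,0,-8.3,0,0,0],[0.2,-0.1,0,-8.3,0,0,0],[0.2,-0.1,0,-8.3,0,0,0]]
  squeeze: 50

```text
time_s: 13.6
eef_pos: [494.0, 380.1, 172.6]
tcp_rot: [0.0, -0.118, 0.993, -0.0]
wrist_force: [-0.0, -1.8, 6.4]
width: 41.2
```

>>> apply_moves:
  plan:
    - [[0.2,0,0,1,0,0,0],[0.2,0,0,3,0,0,0],[0.2,0,0,6,0,0,0],[0.2,0,0,9,0,0,0],[0.2,0,0,12,0,0,0],[0.2,0,0,14,0,0,0],[0.2,0,0,14,0,0,0],[0.2,0,0,14,0,0,0]]

```text
time_s: 14.4
eef_pos: [493.6, 380.4, 312.5]
tcp_rot: [0.0, -0.118, 0.993, 0.0]
wrist_force: [-0.4, -0.5, -2.8]
width: 41.2
```

Run:
```python
from lib import *
from station import manip
a=grab(manip,"scene","j"); b=grab(manip,"side","j"); w=grab(manip,"wrist","j")
crop(a,210,170,270,270,7,"j1"); crop(b,235,145,290,245,7,"j2"); crop(b,180,200,300,300,6,"j3"); crop(a,310,190,410,290,6,"j4")
o=manip.get_obs(); print(o["eef_pos"],o["width"],o["wrist_force"])
```

```text
[493.44949924 379.88444315 311.08223152] 41.589824265744966 [-0.69178789  0.0981932  -2.04728722]
```

View pics/j1.png

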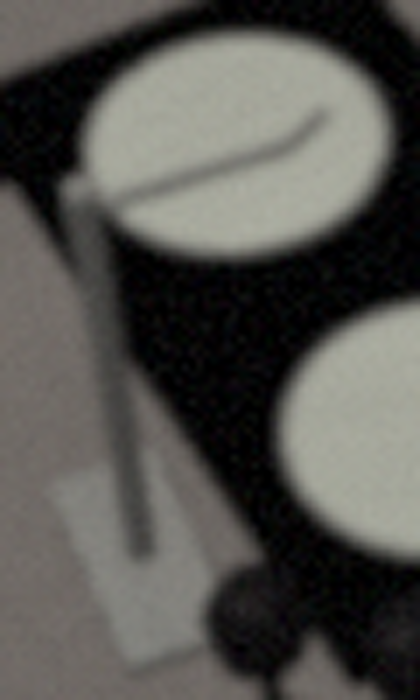

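View pics/j2.png

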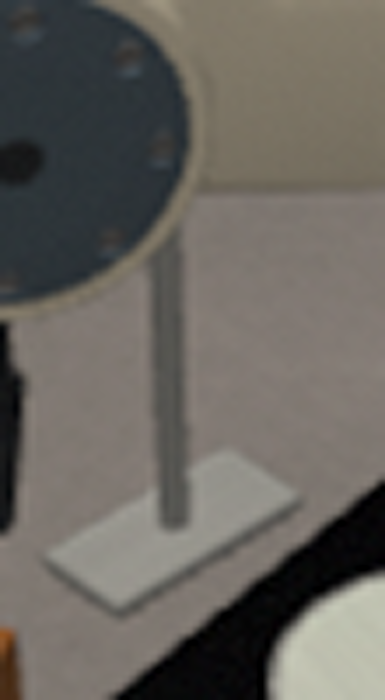

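View pics/j3.png

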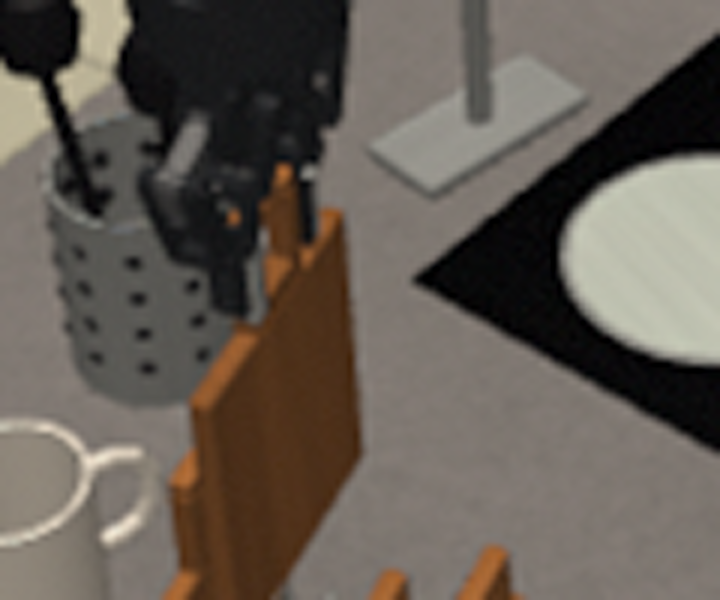

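View pics/j4.png

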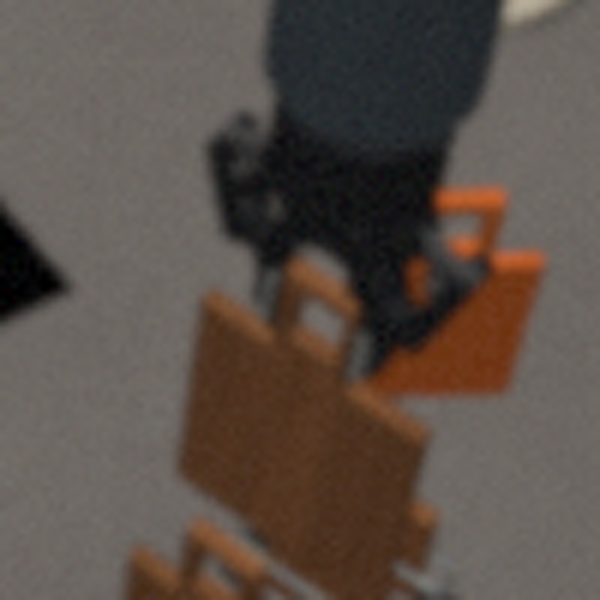

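Run:
```python
from lib import *
np.set_printoptions(precision=2,suppress=True)
a=load("scene","j"); b=load("side","j"); c=load("side","c")
C=lambda u,v,x,y,s:(x+(u+.5)/s-.5,y+(v+.5)/s-.5)
A=lambda u,v:C(u,v,210,170,7); B=lambda u,v:C(u,v,235,145,7); D=lambda u,v:C(u,v,240,150,4)
obs=[(a,A(283,152),(-100,0,270)),(a,A(322,116),(-114,0,281)),(a,A(128,668),(30,65,12)),(a,A(50,492),(30,-65,12)),
(b,B(45,555),(30,65,12)),(b,B(120,608),(-30,65,12)),(b,B(300,495),(-30,-65,12)),(b,B(230,452),(30,-65,12)),
(c,D(168,77),(-114,0,281)),(c,D(154,80),(-100,0,270)),(c,D(71,20),(0,0,285)),(a,A(77,185),(0,0,285))]
def f(p,full=False):
    cy,sy=np.cos(p[2]),np.sin(p[2]); r=[]
    for d,uv,m in obs:
        P=[p[0]+cy*m[0]-sy*m[1],p[1]+sy*m[0]+cy*m[1],m[2]+p[3]]
        r.append(proj(d,P)[0]-uv)
    return np.array(r) if full else np.ravel(r)
s=least_squares(f,[704,-36,-.2,0],loss="soft_l1"); print(s.x); print(f(s.x,True))
p=s.x
for d in (100,115,55): print(d,p[0]-d*np.cos(p[2]),p[1]-d*np.sin(p[2]))
```

```text
[706.72 -38.53  -0.19  -3.22]
[[ 1.   -0.72]
 [-0.73  0.75]
 [-0.05  0.26]
 [-0.42 -1.52]
 [-0.75 -0.2 ]
 [-0.24  0.14]
 [ 0.72 -0.11]
 [-0.54 -1.23]
 [ 0.32  0.38]
 [ 0.67  0.81]
 [-0.17 -0.33]
 [ 0.31  0.74]]
100 608.6133039244235 -19.18268096280616
115 593.8966274893795 -16.281054745282187
55 652.7633332295552 -27.887559615378066
```

>>> apply_moves:
  plan:
    - [[0.2,0,-3,0,0,0,0],[0.2,0,-8,0,0,0,0],[0.2,0,-12.5,0,0,0,0],[0.2,0.5,-17,0,0,0,-0.1],[0.2,1.5,-21.5,-1,0,0,-0.2],[0.2,3,-26,-2,0,0,-0.32],[0.2,4.5,-30.5,-3,0,0,-0.43],[0.2,5.5,-34.5,-4,0,0,-0.43],[0.2,6,-37.5,-5,0,0,-0.43],[0.2,6.5,-38.9,-5.1,0,0,-0.43]]

```text
time_s: 15.55
eef_pos: [557.3, -11.6, 257.8]
tcp_rot: [-0.003, 0.097, 0.995, -0.001]
wrist_force: [-0.8, 0.8, -1.9]
width: 41.3
```

Run:
```python
from lib import *
from station import manip
a=grab(manip,"scene","k"); b=grab(manip,"side","k"); w=grab(manip,"wrist","k")
crop(a,200,150,320,250,6,"k1"); crop(b,230,120,350,220,6,"k2")
goal(manip.get_obs(),[564.3,-8.9,260],79)
for s in (145,130,115,100,50,0):
    z=282 if s==115 else 270
    print(s,proj(w,[706.5-s*.981,-37+s*.194,z]))
```

```text
cur [558.4  -9.5 259.7] jaw 78.9 shift cm [0.59 0.06 0.03] rotvec [ 0.001 -0.003  0.002] q6 -2.03
145 [[287.22008736 299.39508721]]
130 [[287.01778953 326.12514035]]
115 [[287.21069047 369.96307055]]
100 [[286.64729247 375.07972414]]
50 [[286.1143936  445.49281403]]
0 [[285.66555536 504.79878871]]
```

View pics/k1.png

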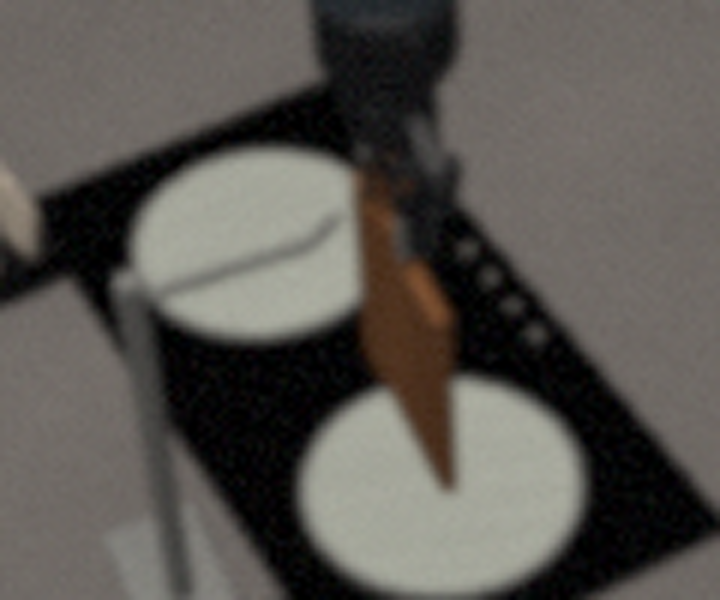

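View pics/k2.png

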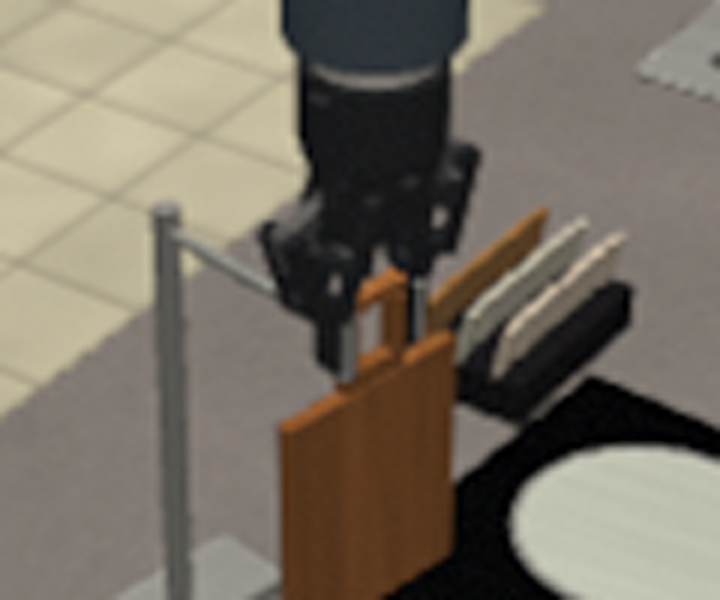

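View pics/wrist_k.png

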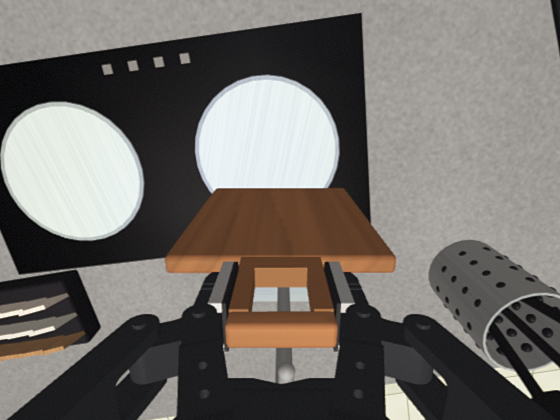

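>>> apply_moves:
  plan:
    - [[0.2,0.6,0.1,0,0,0,0],[0.2,1.6,-0.1,0,0,0,0],[0.2,2.8,-0.35,0,0,0,0],[0.2,4,-0.6,0,0,0,0],[0.2,5.2,-0.85,0,0,0,0],[0.2,6.4,-1.1,0,0,0,0],[0.2,7.4,-1.3,0,0,0,0],[0.2,7.9,-1.4,0,0,0,0],[0.2,7.9,-1.4,0,0,0,0]]

```text
time_s: 16.6
eef_pos: [638.2, -22.9, 258.9]
tcp_rot: [-0.002, 0.097, 0.995, -0.001]
wrist_force: [0.3, 0.0, -2.2]
width: 41.5
```

Run:
```python
from lib import *
from station import manip
b=grab(manip,"side","l"); w=grab(manip,"wrist","l")
crop(b,230,120,350,220,6,"l2")
goal(manip.get_obs(),[687,-33.1,260],79)
print(manip.get_obs()["wrist_force"])
```

```text
cur [637.4 -23.  259.6] jaw 78.9 shift cm [ 4.96 -1.01  0.04] rotvec [ 0.001 -0.003  0.002] q6 -1.97
[ 0.18488884 -0.47615703 -2.50926729]
```

View pics/l2.png

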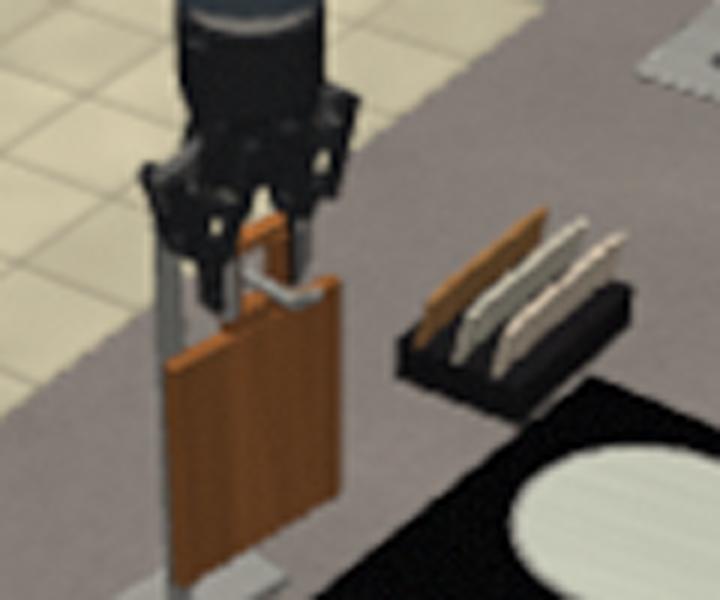

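View pics/wrist_l.png

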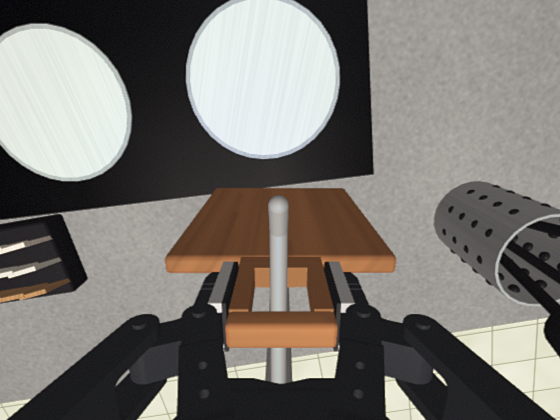

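>>> apply_moves:
  plan:
    - [[0.2,1,-0.2,0,0,0,0],[0.2,2.2,-0.45,0,0,0,0],[0.2,3.4,-0.7,0,0,0,0],[0.2,4.4,-0.9,0,0,0,0],[0.2,4.9,-1,0,0,0,0],[0.2,4.9,-1,-0.5,0,0,0],[0.2,4.9,-1,-1,0,0,0],[0.2,4.9,-1,-1.4,0,0,0],[0.2,4.9,-1,-1.6,0,0,0],[0.2,4.9,-1,-1.6,0,0,0]]

```text
time_s: 17.7
eef_pos: [686.0, -33.0, 243.3]
tcp_rot: [-0.002, 0.097, 0.995, -0.001]
wrist_force: [0.7, 0.1, -2.4]
width: 41.1
```

Lower slowly until the bar takes the weight.

>>> apply_moves:
  plan:
    - [[0.2,0,0,-0.1,0,0,0],[0.2,0,0,-0.2,0,0,0],[0.2,0,0,-0.3,0,0,0],[0.2,0,0,-0.3,0,0,0]]

```text
time_s: 18.1
eef_pos: [686.0, -33.0, 240.4]
tcp_rot: [-0.002, 0.097, 0.995, -0.001]
wrist_force: [-0.2, -0.2, -1.4]
width: 41.3
```

Run:
```python
from lib import *
from station import manip
a=grab(manip,"scene","m");b=grab(manip,"side","m"); w=grab(manip,"wrist","m")
crop(b,210,120,310,220,6,"m2");crop(a,190,160,290,260,6,"m1")
goal(manip.get_obs(),[687,-33.1,260],79)
print(manip.get_obs()["wrist_force"])
```

```text
cur [686.1 -33.  240.4] jaw 78.9 shift cm [ 0.09 -0.01  1.96] rotvec [ 0.001 -0.004  0.001] q6 -1.94
[ 0.21145433  0.17672131 -1.38738511]
```

View pics/m1.png

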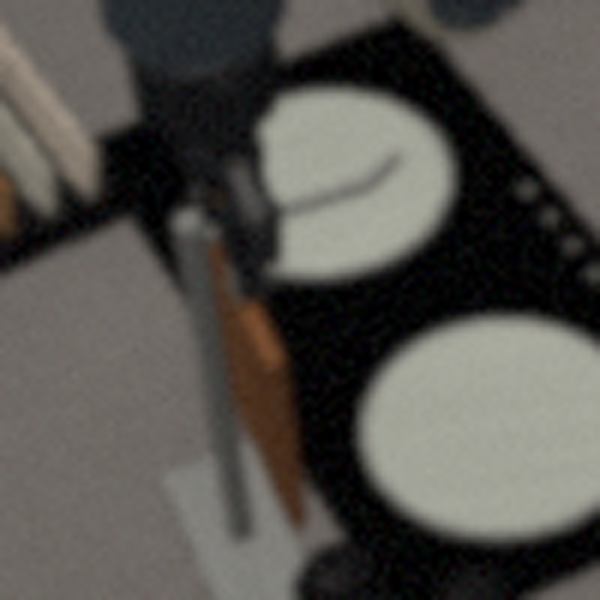

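View pics/wrist_m.png

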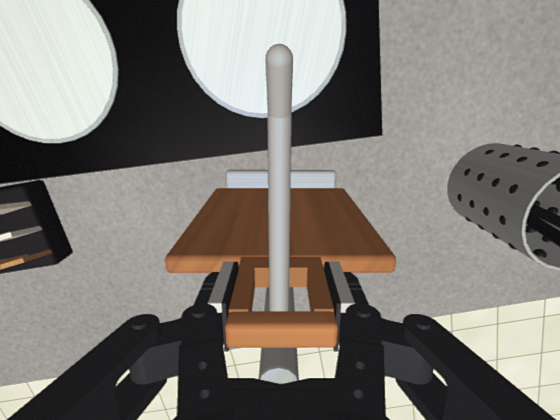

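>>> apply_moves:
  plan:
    - [[0.2,0,0,-0.1,0,0,0],[0.2,0,0,-0.2,0,0,0],[0.2,0,0,-0.2,0,0,0],[0.6,0,0,-0.2,0,0,0],[0.7,0,0,-0.2,0,0,0],[0.75,0,0,-0.2,0,0,0],[0.75,0,0,-0.2,0,0,0],[0.75,0,0,-0.2,0,0,0]]

```text
time_s: 19.05
eef_pos: [686.1, -33.0, 238.1]
tcp_rot: [-0.002, 0.097, 0.995, -0.001]
wrist_force: [0.1, -0.5, -0.0]
width: 63.8
```

Run:
```python
from lib import *
from station import manip
w=grab(manip,"wrist","n")
goal(manip.get_obs(),[687,-33.1,260],79)
print(manip.get_obs()["wrist_force"])
```

```text
cur [686.1 -33.  238.2] jaw 78.9 shift cm [ 0.09 -0.01  2.18] rotvec [ 0.001 -0.004  0.002] q6 -1.94
[ 0.00821705  0.16718355 -0.16932522]
```

View pics/wrist_n.png

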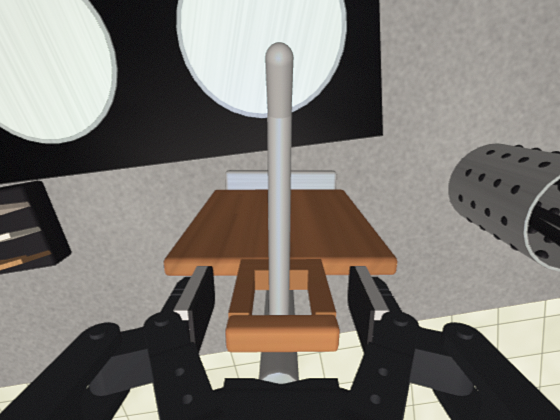

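>>> apply_moves:
  plan:
    - [[0.75,-1,0.2,0,0,0,0],[0.75,-4,0.8,0,0,0,0],[0.75,-8,1.6,0,0,0,0],[0.75,-12,2.4,0,0,0,0],[0.75,-14.5,5,0,0,0,0.1],[0.75,-15,10,0,0,0,0.2],[0.75,-15,15,0,0,0,0.3],[0.75,-15,20,0,0,0,0.43],[0.75,-15,25,0,0,0,0.43],[0.75,-15,30,0,0,0,0.43]]

```text
time_s: 20.1
eef_pos: [535.7, 268.7, 238.6]
tcp_rot: [-0.001, -0.118, 0.993, -0.001]
wrist_force: [1.3, -1.3, 0.4]
width: 63.9
```

Run:
```python
from lib import *
from station import manip
a=grab(manip,"scene","o")
crop(a,190,160,290,260,6,"o1"); print(covers(a))
goal(manip.get_obs(),[537,386.3,218],103.5)
```

```text
[([510.8, -267.1, 80.6], 0.5, 767), ([529.8, -23.2, 81.5], 0.4, 1185)]
cur [535.1 275.2 236.9] jaw 103.8 shift cm [ 0.19 11.11 -1.89] rotvec [ 0.001 -0.004 -0.005] q6 -2.06
```

View pics/o1.png

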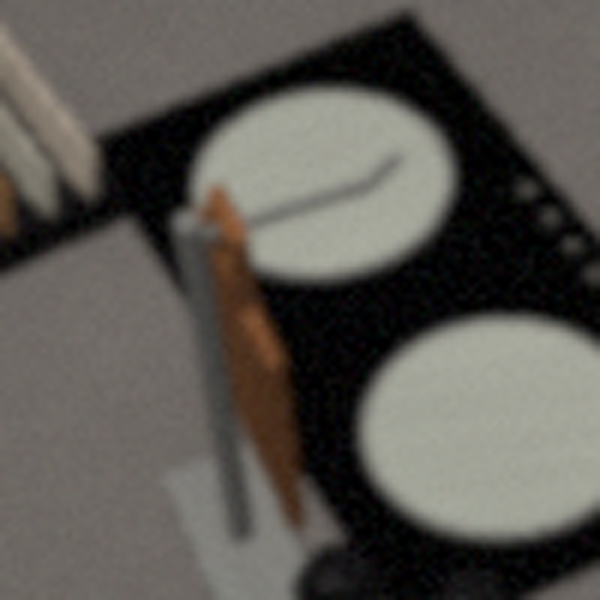

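A hangs by the post. Now to B (pre-grasp, then check).

>>> apply_moves:
  plan:
    - [[0.75,0.2,4,0,0,0,0],[0.75,0.2,8,-1,0,0,0],[0.75,0.2,11,-1.9,0,0,0],[0.75,0.2,11.1,-1.9,0,0,0],[0.75,0.2,11.1,-1.9,0,0,0]]

```text
time_s: 20.65
eef_pos: [536.9, 386.7, 217.1]
tcp_rot: [-0.002, -0.121, 0.993, -0.001]
wrist_force: [1.0, -0.1, 0.4]
width: 63.6
```

Run:
```python
from lib import *
from station import manip
d=grab(manip,"wrist","p")
goal(manip.get_obs(),[537,386.3,148],103.5)
for k,p in {"B":(537,386.3,191),"D":(447.5,380,144),"C":(407.3,360,166)}.items(): print(k,proj(d,p))
```

```text
cur [537.3 386.  218. ] jaw 103.8 shift cm [-0.03  0.03 -7.  ] rotvec [ 0.001 -0.003 -0.005] q6 -2.19
B [[279.63504689 254.41610141]]
D [[304.30598499  93.45280513]]
C [[290.29674084   2.45571163]]
```

View pics/wrist_p.png

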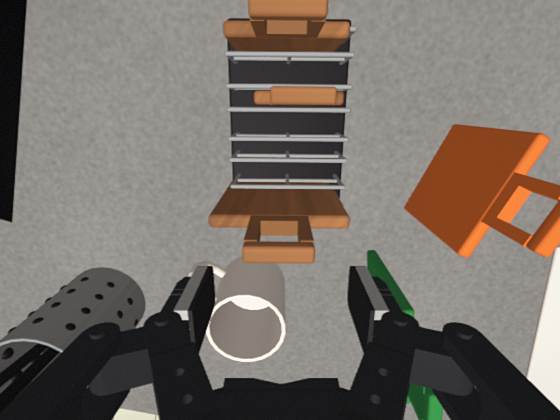

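>>> apply_moves:
  plan:
    - [[0.75,0,0,-3,0,0,0],[0.75,0,0,-5.5,0,0,0],[0.75,0,0,-7,0,0,0],[0.75,0,0,-7,0,0,0],[0.3,0,0,-7,0,0,0],[0.3,0,0,-7,0,0,0],[0.2,0,0,-7,0,0,0],[0.2,0,0,-7,0,0,0],[0.2,0,0,-7,0,0,0]]

```text
time_s: 21.6
eef_pos: [538.3, 386.1, 150.1]
tcp_rot: [-0.0, -0.12, 0.993, 0.0]
wrist_force: [-0.1, -3.0, 6.5]
width: 41.4
```

>>> apply_moves:
  plan:
    - [[0.2,0,0,1,0,0,0],[0.2,0,0,3,0,0,0],[0.2,0,0,6,0,0,0],[0.2,0,0,10,0,0,0],[0.2,0,0,14,0,0,0],[0.2,0,0,15.3,0,0,0],[0.2,-1,-3,15.3,0,0,0],[0.2,-2,-8,15.3,0,0,0],[0.2,-3,-12.5,15.3,0,0,0]]

```text
time_s: 22.5
eef_pos: [507.5, 260.0, 303.1]
tcp_rot: [-0.0, -0.121, 0.993, 0.0]
wrist_force: [0.2, -0.8, -0.4]
width: 41.4
```

Run:
```python
from lib import *
from station import manip
goal(manip.get_obs(),[559,-8,260],79)
d=grab(manip,"side","q"); w=grab(manip,"wrist","q"); print(covers(d))
```

```text
cur [507.5 260.  303.1] jaw 103.9 shift cm [  5.15 -26.8   -4.31] rotvec [-0.    -0.001 -0.434] q6 -2.08
[([509.0, -266.1, 84.1], 0.6, 991), ([528.4, -22.1, 84.4], 0.3, 1310)]
```

View pics/wrist_q.png

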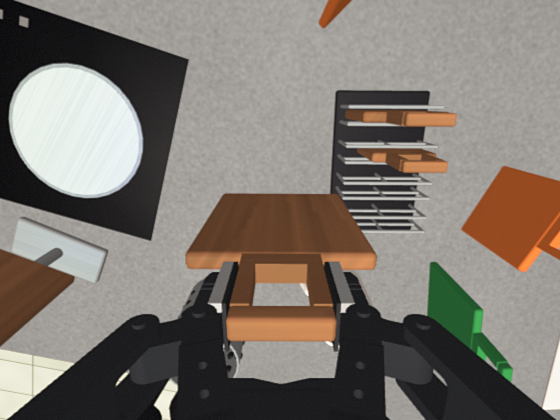

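View pics/side_q.png

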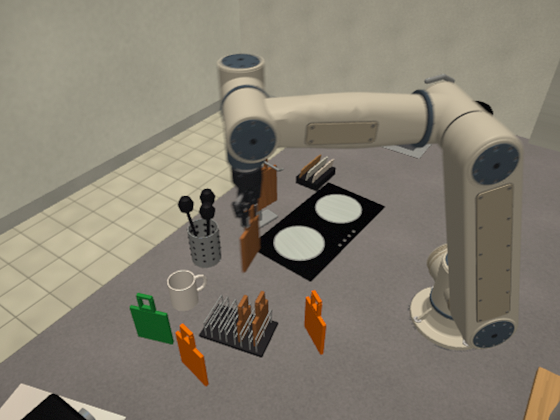

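>>> apply_moves:
  plan:
    - [[0.2,0.5,-4,0,0,0,0],[0.2,1,-8,0,0,0,-0.1],[0.2,2,-12.5,-1,0,0,-0.22],[0.2,3,-17,-2,0,0,-0.34],[0.2,4,-21.5,-3,0,0,-0.434],[0.2,5,-25,-4,0,0,-0.434],[0.2,5.1,-26.8,-4.1,0,0,-0.434],[0.2,5.1,-26.8,-4.1,0,0,-0.434]]

```text
time_s: 23.4
eef_pos: [557.9, -13.5, 264.1]
tcp_rot: [0.0, 0.099, 0.995, -0.0]
wrist_force: [0.3, 0.3, -1.2]
width: 41.6
```

Run:
```python
from lib import *
from station import manip
w=grab(manip,"wrist","r")
goal(manip.get_obs(),[637.4,-23,262],79)
goal(manip.get_obs(),[668.5,-29.4,262],79)
```

```text
cur [558.1 -12.2 264.4] jaw 78.7 shift cm [ 7.93 -1.08 -0.24] rotvec [-0.     0.001  0.006] q6 -2.03
cur [558.1 -12.2 264.4] jaw 78.7 shift cm [11.04 -1.72 -0.24] rotvec [-0.     0.001  0.006] q6 -2.03
```

View pics/wrist_r.png

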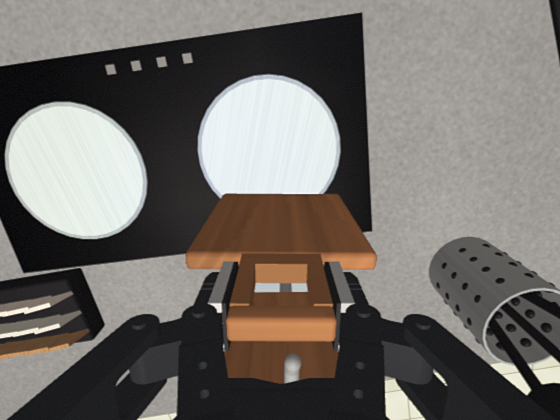

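>>> apply_moves:
  plan:
    - [[0.2,0.1,0.4,-0.2,0,0,0.006],[0.2,1,0.25,-0.2,0,0,0.006],[0.2,2.2,0.05,-0.2,0,0,0.006],[0.2,3.6,-0.25,-0.2,0,0,0.006],[0.2,5,-0.5,-0.2,0,0,0.006],[0.2,6.4,-0.8,-0.2,0,0,0.006],[0.2,7.4,-1,-0.2,0,0,0.006],[0.2,7.9,-1.1,-0.2,0,0,0.006],[0.2,7.9,-1.1,-0.2,0,0,0.006]]

```text
time_s: 24.35
eef_pos: [637.6, -22.5, 261.8]
tcp_rot: [0.0, 0.095, 0.995, 0.0]
wrist_force: [-0.1, -0.4, -1.7]
width: 41.4
```

Run:
```python
from lib import *
from station import manip
w=grab(manip,"wrist","s")
goal(manip.get_obs(),[667.3,-29.2,262],79)
```

```text
cur [637.2 -22.6 262.1] jaw 79.0 shift cm [ 3.01 -0.66 -0.01] rotvec [-0.     0.    -0.001] q6 -1.97
```

View pics/wrist_s.png

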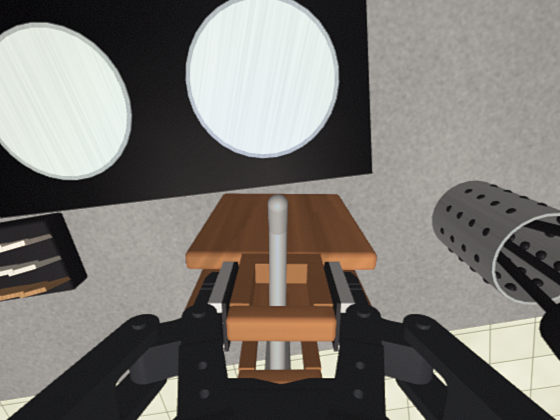

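>>> apply_moves:
  plan:
    - [[0.2,0.8,-0.15,0,0,0,0],[0.2,1.8,-0.35,0,0,0,0],[0.2,2.6,-0.55,0,0,0,0],[0.2,3,-0.65,0,0,0,0],[0.2,3,-0.65,-0.5,0,0,0],[0.2,3,-0.65,-1,0,0,0],[0.2,3,-0.65,-1.5,0,0,0],[0.2,3,-0.65,-1.8,0,0,0],[0.2,3,-0.65,-2.0,0,0,0],[0.2,3,-0.65,-2.0,0,0,0]]

```text
time_s: 25.4
eef_pos: [667.1, -29.1, 243.0]
tcp_rot: [0.001, 0.095, 0.995, 0.0]
wrist_force: [-2.4, -0.3, 1.9]
width: 41.4
```

>>> apply_moves:
  plan:
    - [[0.2,0,0,-0.1,0,0,0],[0.2,0,0,-0.2,0,0,0],[0.2,0,0,-0.2,0,0,0],[0.6,0,0,-0.2,0,0,0],[0.7,0,0,-0.2,0,0,0],[0.75,0,0,-0.2,0,0,0],[0.75,0,0,-0.2,0,0,0],[0.75,0,0,-0.2,0,0,0]]

```text
time_s: 26.2
eef_pos: [667.1, -29.1, 240.7]
tcp_rot: [0.001, 0.095, 0.995, 0.0]
wrist_force: [0.1, -0.0, -0.2]
width: 64.4
```

Run:
```python
from lib import *
from station import manip
w=grab(manip,"wrist","t")
goal(manip.get_obs(),[407.3,360,195],103.5)
```

```text
cur [667.1 -29.1 240.8] jaw 79.1 shift cm [-25.98  38.91  -4.58] rotvec [-0.     0.001  0.427] q6 -1.95
```

View pics/wrist_t.png

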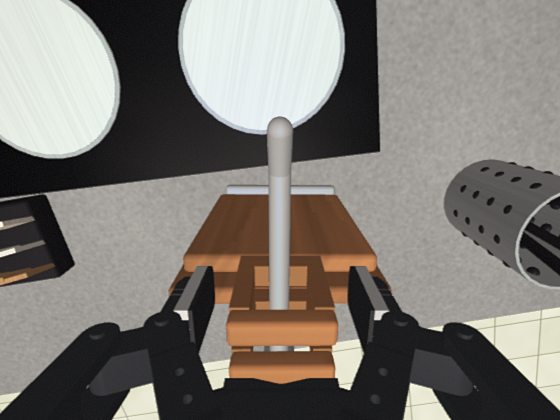

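>>> apply_moves:
  plan:
    - [[0.75,-1,0.2,0,0,0,0],[0.75,-4,0.8,0,0,0,0],[0.75,-8,1.6,0,0,0,0],[0.75,-11,2.5,0,0,0,0],[0.75,-14,6,0,0,0,0.1],[0.75,-16.5,10,0,0,0,0.2],[0.75,-19,14,0,0,0,0.3],[0.75,-21,18,0,0,0,0.427],[0.75,-22.5,22.5,0,0,0,0.427],[0.75,-24,27,-1,0,0,0.427]]

```text
time_s: 27.25
eef_pos: [426.8, 242.8, 232.5]
tcp_rot: [0.002, -0.118, 0.993, 0.001]
wrist_force: [1.6, 1.1, 0.1]
width: 64.0
```

Run:
```python
from lib import *
from station import manip
a=grab(manip,"scene","u")
crop(a,190,160,290,260,6,"u1"); print(covers(a))
goal(manip.get_obs(),[407.3,360,195],102.5)
```

```text
[([510.5, -267.6, 80.2], 0.7, 693), ([529.8, -23.2, 81.6], 0.4, 1186)]
cur [424.1 247.7 229.3] jaw 103.7 shift cm [-1.68 11.23 -3.43] rotvec [-0.003 -0.    -0.021] q6 -2.18
```

View pics/u1.png

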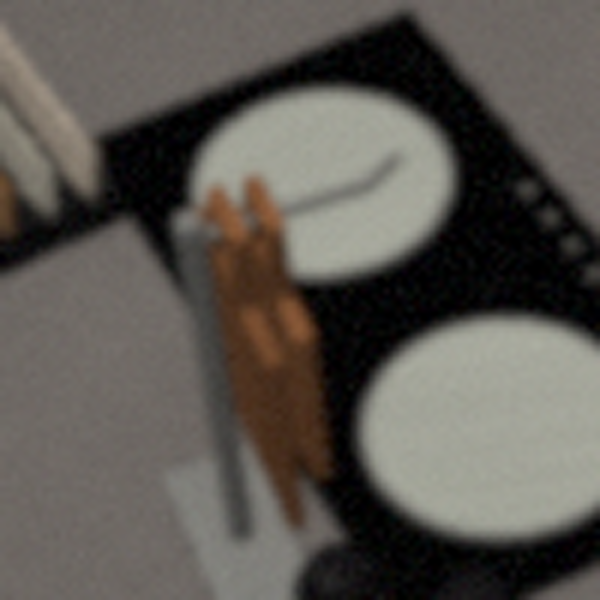

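>>> apply_moves:
  plan:
    - [[0.75,-0.5,4,-1,0,0,-0.02],[0.75,-1.2,8,-2,0,0,-0.02],[0.75,-1.7,11.2,-3.4,0,0,-0.02],[0.75,-1.7,11.2,-3.4,0,0,-0.02],[0.75,-1.7,11.2,-3.4,0,0,-0.02]]

```text
time_s: 27.8
eef_pos: [406.8, 360.0, 194.7]
tcp_rot: [-0.0, -0.11, 0.994, 0.001]
wrist_force: [1.2, 0.5, 0.2]
width: 64.1
```

Run:
```python
from lib import *
from station import manip
d=grab(manip,"wrist","v")
goal(manip.get_obs(),[407.3,360,122],102.5)
for k,p in {"D":(447.5,380,144),"C":(407.3,360,166)}.items(): print(k,proj(d,p))
```

```text
cur [407.2 359.5 195.4] jaw 102.6 shift cm [ 0.01  0.05 -7.34] rotvec [-0.003 -0.    -0.002] q6 -2.36
D [[295.5419374  296.52658972]]
C [[279.94932217 253.01398328]]
```

View pics/wrist_v.png

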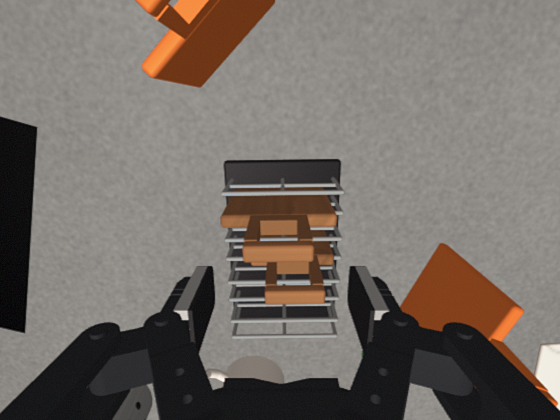

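>>> apply_moves:
  plan:
    - [[0.75,0,0,-3,0,0,0],[0.75,0,0,-5.5,0,0,0],[0.75,0,0,-7.2,0,0,0],[0.75,0,0,-7.2,0,0,0],[0.3,0,0,-7.2,0,0,0],[0.3,0,0,-7.2,0,0,0],[0.2,0,0,-7.2,0,0,0],[0.2,0,0,-7.2,0,0,0],[0.2,0,0,-7.2,0,0,0]]

```text
time_s: 28.75
eef_pos: [408.2, 360.0, 125.2]
tcp_rot: [0.002, -0.11, 0.994, 0.002]
wrist_force: [-0.2, -1.3, 5.9]
width: 41.3
```

>>> apply_moves:
  plan:
    - [[0.2,0,0,1,0,0,0],[0.2,0,0,3,0,0,0],[0.2,0,0,6,0,0,0],[0.2,0,0,10,0,0,0],[0.2,0,0,14,0,0,0],[0.2,0,-2,17.5,0,0,0],[0.2,1,-6,18,0,0,0],[0.2,3,-10,18,0,0,0],[0.2,5,-14,18,0,0,0]]

```text
time_s: 29.65
eef_pos: [458.2, 219.0, 306.5]
tcp_rot: [0.002, -0.111, 0.994, 0.003]
wrist_force: [0.3, -0.0, -1.0]
width: 41.4
```

Run:
```python
from lib import *
from station import manip
goal(manip.get_obs(),[559,-8,262],79)
d=grab(manip,"side","w"); w=grab(manip,"wrist","w"); print(covers(d))
```

```text
cur [458.2 219.  306.5] jaw 102.7 shift cm [ 10.08 -22.7   -4.45] rotvec [-0.006  0.005 -0.414] q6 -2.1
[([509.0, -266.1, 84.1], 0.6, 991), ([638.9, -19.1, 80.0], 17.1, 170), ([527.8, -22.4, 83.9], 0.7, 1209)]
```

View pics/wrist_w.png

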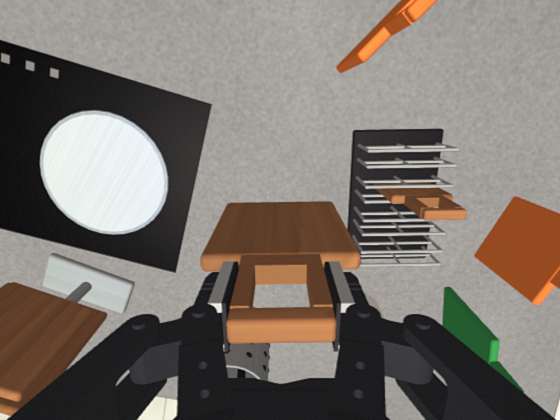

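>>> apply_moves:
  plan:
    - [[0.2,1.5,-3.5,0,0,0,0],[0.2,3,-7.5,0,0,0,-0.1],[0.2,5,-11.5,-1,-0.003,0.003,-0.22],[0.2,7,-15.5,-2,-0.006,0.005,-0.34],[0.2,9,-19.5,-3,-0.006,0.005,-0.414],[0.2,10,-22,-4,-0.006,0.005,-0.414],[0.2,10,-22.5,-4.4,-0.006,0.005,-0.414],[0.2,10,-22.5,-4.4,-0.006,0.005,-0.414]]

```text
time_s: 30.55
eef_pos: [559.1, -9.1, 261.8]
tcp_rot: [-0.001, 0.1, 0.995, -0.001]
wrist_force: [-0.4, -0.7, -0.2]
width: 41.1
```

Run:
```python
from lib import *
from station import manip
w=grab(manip,"wrist","x")
goal(manip.get_obs(),[559,-8,262],79)
goal(manip.get_obs(),[648.5,-25.5,262],79)
```

```text
cur [559.2  -8.4 262.6] jaw 78.6 shift cm [-0.02  0.04 -0.06] rotvec [ 0.002 -0.001  0.006] q6 -2.04
cur [559.2  -8.4 262.6] jaw 78.6 shift cm [ 8.93 -1.71 -0.06] rotvec [ 0.002 -0.001  0.006] q6 -2.04
```

View pics/wrist_x.png

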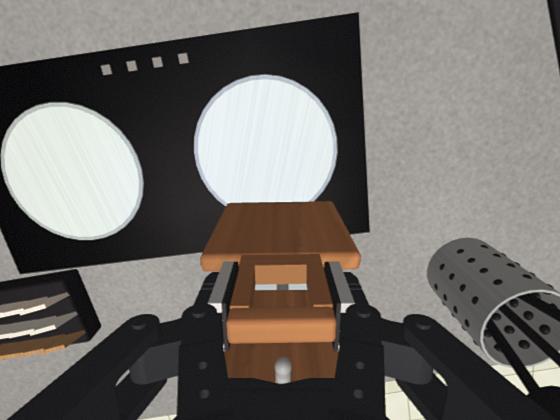

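>>> apply_moves:
  plan:
    - [[0.2,0.6,-0.1,0,0,0,0.006],[0.2,1.8,-0.3,0,0,0,0.006],[0.2,3.2,-0.6,0,0,0,0.006],[0.2,4.6,-0.85,0,0,0,0.006],[0.2,6,-1.1,0,0,0,0.006],[0.2,7.2,-1.35,0,0,0,0.006],[0.2,8.2,-1.55,0,0,0,0.006],[0.2,8.9,-1.7,0,0,0,0.006],[0.2,8.9,-1.7,0,0,0,0.006]]

```text
time_s: 31.5
eef_pos: [648.9, -24.5, 262.4]
tcp_rot: [-0.0, 0.096, 0.995, -0.001]
wrist_force: [0.3, -1.0, -0.8]
width: 41.3
```

Run:
```python
from lib import *
from station import manip
w=grab(manip,"wrist","y")
goal(manip.get_obs(),[648.5,-25.5,242],79)
```

```text
cur [648.4 -24.6 262.6] jaw 79.0 shift cm [ 0.01 -0.09 -2.06] rotvec [ 0.002 -0.001 -0.   ] q6 -1.97
```

View pics/wrist_y.png

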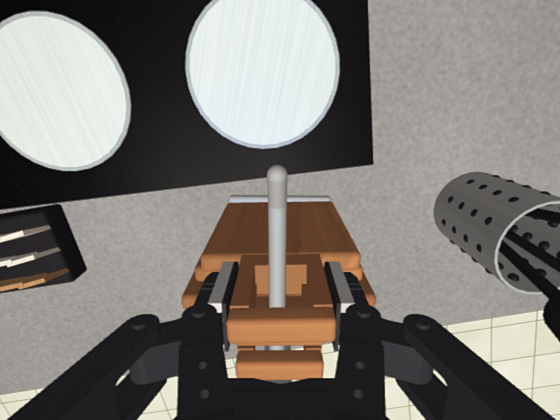

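Lower, release.

>>> apply_moves:
  plan:
    - [[0.2,0,-0.05,-0.5,0,0,0],[0.2,0,-0.05,-1,0,0,0],[0.2,0,-0.05,-1.5,0,0,0],[0.2,0,-0.05,-1.8,0,0,0],[0.2,0,-0.05,-2.0,0,0,0],[0.2,0,-0.05,-2.15,0,0,0],[0.2,0,-0.05,-2.15,0,0,0]]

```text
time_s: 32.25
eef_pos: [648.4, -25.2, 243.0]
tcp_rot: [0.001, 0.095, 0.995, -0.001]
wrist_force: [-3.5, 0.6, 5.9]
width: 41.3
```

>>> apply_moves:
  plan:
    - [[0.2,0,0,-0.05,0,0,0],[0.5,0,0,-0.05,0,0,0],[0.6,0,0,-0.05,0,0,0],[0.75,0,0,-0.05,0,0,0],[0.75,0,0,-0.05,0,0,0],[0.75,0,0,-0.05,0,0,0]]

```text
time_s: 32.85
eef_pos: [648.4, -25.2, 242.3]
tcp_rot: [0.001, 0.096, 0.995, -0.001]
wrist_force: [0.8, -0.7, 0.0]
width: 64.1
```

Run:
```python
from lib import *
from station import manip
w=grab(manip,"wrist","z")
goal(manip.get_obs(),[447.5,380,175],103.5)
```

```text
cur [648.4 -25.2 242.4] jaw 79.0 shift cm [-20.09  40.52  -6.74] rotvec [0.002 0.001 0.427] q6 -1.96
```

View pics/wrist_z.png

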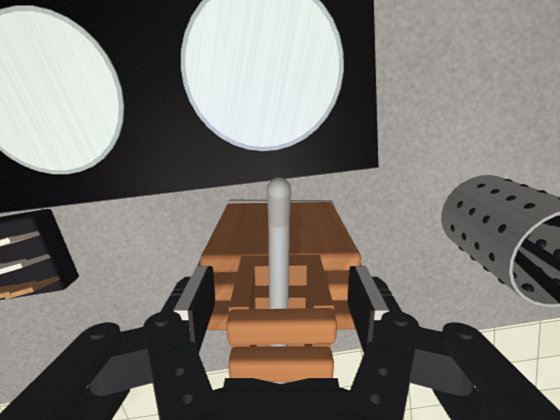

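>>> apply_moves:
  plan:
    - [[0.75,-1,0.2,0,0,0,0],[0.75,-4,0.8,0,0,0,0],[0.75,-8,1.6,0,0,0,0],[0.75,-11,3.5,0,0,0,0],[0.75,-14,7.5,0,0,0,0.1],[0.75,-16,12,0,0,0,0.2],[0.75,-18,16.5,0,0,0,0.3],[0.75,-19,21,0,0,0,0.427],[0.75,-19.5,26,-1,0,0,0.427],[0.75,-20,31,-2,0,0,0.427]]

```text
time_s: 33.9
eef_pos: [448.1, 284.4, 223.5]
tcp_rot: [0.002, -0.118, 0.993, -0.0]
wrist_force: [2.1, -1.2, 0.8]
width: 64.0
```

Run:
```python
from lib import *
from station import manip
a=grab(manip,"scene","aa")
crop(a,190,160,290,260,6,"aa1"); print(covers(a))
goal(manip.get_obs(),[447.5,380,175],103)
```

```text
[([510.5, -267.3, 80.4], 0.6, 605), ([529.6, -23.3, 81.4], 0.4, 1183)]
cur [446.7 289.8 220.2] jaw 103.7 shift cm [ 0.08  9.02 -4.52] rotvec [ 0.    -0.    -0.012] q6 -2.2
```

View pics/aa1.png

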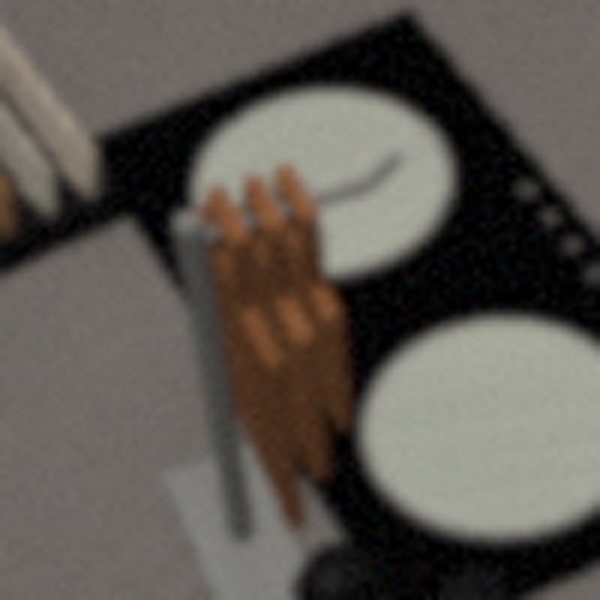

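Three hung. Now D.

>>> apply_moves:
  plan:
    - [[0.75,0.1,4,-1.5,0,0,-0.01],[0.75,0.1,8,-3,0,0,-0.01],[0.75,0.1,9,-4.5,0,0,-0.01],[0.75,0.1,9,-4.5,0,0,-0.01],[0.75,0.1,9,-4.5,0,0,-0.01]]

```text
time_s: 34.45
eef_pos: [447.8, 379.2, 175.2]
tcp_rot: [-0.0, -0.114, 0.993, -0.001]
wrist_force: [1.0, -0.1, 0.1]
width: 64.2
```

Run:
```python
from lib import *
from station import manip
d=grab(manip,"wrist","ab")
goal(manip.get_obs(),[447.5,380,100],103)
for k,p in {"D":(447.5,380,144)}.items(): print(k,proj(d,p))
```

```text
cur [448.2 379.2 176.1] jaw 103.1 shift cm [-0.07  0.08 -7.61] rotvec [-0.     0.001 -0.002] q6 -2.31
D [[281.72669433 250.1523606 ]]
```

View pics/wrist_ab.png

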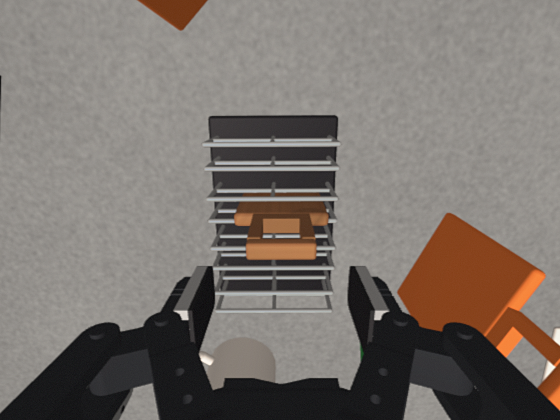

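>>> apply_moves:
  plan:
    - [[0.75,0,0,-3,0,0,0],[0.75,0,0,-5.5,0,0,0],[0.75,0,0,-7.4,0,0,0],[0.75,0,0,-7.4,0,0,0],[0.3,0,0,-7.4,0,0,0],[0.3,0,0,-7.4,0,0,0],[0.2,0,0,-7.4,0,0,0],[0.2,0,0,-7.4,0,0,0],[0.2,0,0,-7.4,0,0,0]]

```text
time_s: 35.4
eef_pos: [449.4, 379.9, 104.4]
tcp_rot: [0.002, -0.114, 0.993, 0.001]
wrist_force: [0.0, -0.2, 7.1]
width: 41.0
```

>>> apply_moves:
  plan:
    - [[0.2,0,0,1,0,0,0],[0.2,0,0,3,0,0,0],[0.2,0,0,6,0,0,0],[0.2,0,0,10,0,0,0],[0.2,0,0,14,0,0,0],[0.2,0,-2,18,0,0,0],[0.2,1,-6,20,0,0,0],[0.2,2,-10,20,0,0,0],[0.2,3,-14,20,0,0,0]]

```text
time_s: 36.3
eef_pos: [479.4, 238.8, 306.1]
tcp_rot: [0.003, -0.115, 0.993, 0.002]
wrist_force: [1.9, -0.0, -1.4]
width: 41.6
```

Run:
```python
from lib import *
from station import manip
goal(manip.get_obs(),[559,-8,262],79)
d=grab(manip,"side","ac"); w=grab(manip,"wrist","ac"); print(covers(d))
```

```text
cur [479.4 238.8 306.1] jaw 103.2 shift cm [  7.96 -24.68  -4.41] rotvec [-0.003  0.006 -0.422] q6 -2.1
[([509.0, -265.9, 84.1], 0.5, 990), ([528.4, -22.1, 84.4], 0.3, 1310)]
```

View pics/wrist_ac.png

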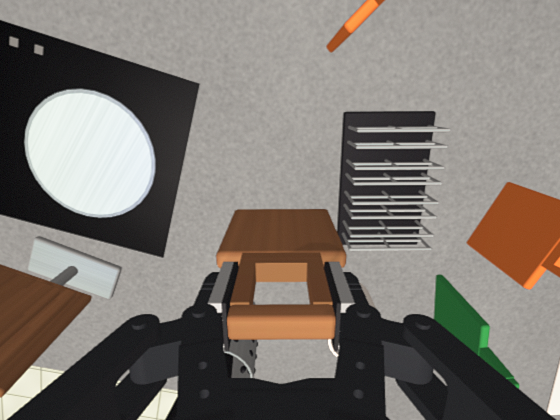

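>>> apply_moves:
  plan:
    - [[0.2,1,-4,0,0,0,0],[0.2,2.5,-8,0,0,0,-0.1],[0.2,4,-12.5,-1,-0.003,0.003,-0.22],[0.2,5.5,-17,-2,-0.003,0.006,-0.34],[0.2,7,-21,-3,-0.003,0.006,-0.422],[0.2,7.9,-24,-4,-0.003,0.006,-0.422],[0.2,7.9,-24.5,-4.3,-0.003,0.006,-0.422],[0.2,7.9,-24.5,-4.3,-0.003,0.006,-0.422]]

```text
time_s: 37.2
eef_pos: [558.7, -9.6, 263.1]
tcp_rot: [-0.0, 0.099, 0.995, -0.001]
wrist_force: [0.3, -0.2, -0.0]
width: 41.1
```

Run:
```python
from lib import *
from station import manip
w=grab(manip,"wrist","ad")
goal(manip.get_obs(),[559,-8,263],79)
goal(manip.get_obs(),[629.5,-21.6,263],79)
```

```text
cur [558.9  -8.7 263.7] jaw 78.7 shift cm [ 0.01  0.07 -0.07] rotvec [0.001 0.    0.005] q6 -2.03
cur [558.9  -8.7 263.7] jaw 78.7 shift cm [ 7.06 -1.29 -0.07] rotvec [0.001 0.    0.005] q6 -2.03
```

View pics/wrist_ad.png

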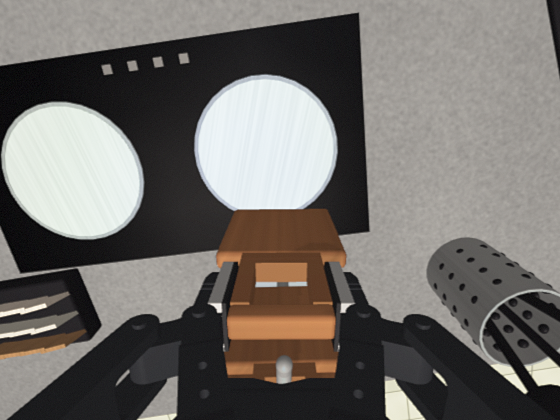

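>>> apply_moves:
  plan:
    - [[0.2,0.6,0,0,0,0,0.005],[0.2,1.6,-0.2,0,0,0,0.005],[0.2,2.8,-0.45,0,0,0,0.005],[0.2,4,-0.7,0,0,0,0.005],[0.2,5.2,-0.95,0,0,0,0.005],[0.2,6.2,-1.1,0,0,0,0.005],[0.2,7,-1.25,0,0,0,0.005],[0.2,7,-1.25,0,0,0,0.005]]

```text
time_s: 38.05
eef_pos: [629.8, -20.8, 263.0]
tcp_rot: [-0.0, 0.096, 0.995, -0.001]
wrist_force: [0.3, 0.5, -0.3]
width: 41.2
```

Run:
```python
from lib import *
from station import manip
w=grab(manip,"wrist","ae")
goal(manip.get_obs(),[629.5,-21.6,244],79)
```

```text
cur [629.3 -20.8 263.2] jaw 79.0 shift cm [ 0.02 -0.08 -1.92] rotvec [ 0.001 -0.    -0.   ] q6 -1.98
```

View pics/wrist_ae.png

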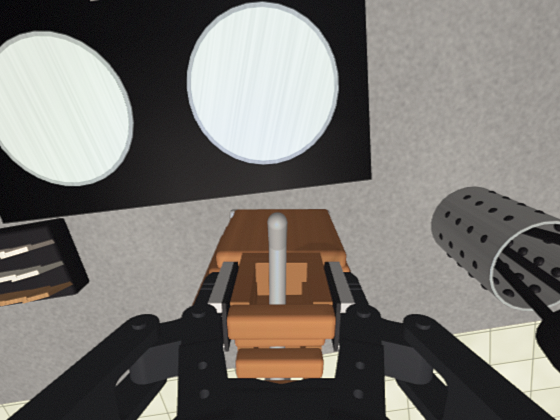

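>>> apply_moves:
  plan:
    - [[0.2,0,-0.05,-0.5,0,0,0],[0.2,0,-0.05,-1,0,0,0],[0.2,0,-0.05,-1.4,0,0,0],[0.2,0,-0.05,-1.7,0,0,0],[0.2,0,-0.05,-1.9,0,0,0],[0.2,0,-0.05,-1.95,0,0,0],[0.2,0,-0.05,-1.95,0,0,0]]

```text
time_s: 38.8
eef_pos: [629.3, -21.4, 244.3]
tcp_rot: [0.0, 0.096, 0.995, -0.0]
wrist_force: [-2.1, 0.7, 3.2]
width: 41.2
```

>>> apply_moves:
  plan:
    - [[0.2,0,0,-0.05,0,0,0],[0.5,0,0,-0.05,0,0,0],[0.6,0,0,-0.05,0,0,0],[0.75,0,0,-0.05,0,0,0],[0.75,0,0,-0.05,0,0,0],[0.75,0,0,-0.05,0,0,0]]

```text
time_s: 39.4
eef_pos: [629.3, -21.4, 243.7]
tcp_rot: [0.0, 0.096, 0.995, -0.0]
wrist_force: [0.4, 0.4, 0.8]
width: 64.1
```

Run:
```python
from lib import *
from station import manip
w=grab(manip,"wrist","af")
```

```text
(no output)
```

View pics/wrist_af.png

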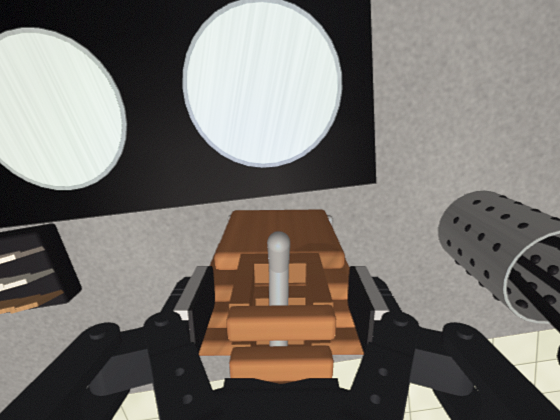

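Released; retreat along the bar and clear of everything.

>>> apply_moves:
  plan:
    - [[0.75,-1,0.2,0,0,0,0],[0.75,-4,0.8,0,0,0,0],[0.75,-8,1.6,0,0,0,0],[0.75,-12,2.5,0,0,0,0],[0.75,-16,4,1,0,0,0],[0.75,-20,6,3,0,0,0],[0.75,-24,8,5,0,0,0],[0.75,-26,12,5,0,0,0],[0.75,-26,15,5,0,0,0],[0.75,-26,15,5,0,0,0]]

```text
time_s: 40.45
eef_pos: [368.6, 131.0, 294.0]
tcp_rot: [0.0, 0.094, 0.996, 0.0]
wrist_force: [-0.3, -0.7, -0.9]
width: 63.8
```

Run:
```python
from lib import *
from station import manip
for c in ["scene","side"]:
    a=grab(manip,c,"ag"); print(covers(a))
crop(a,220,120,400,290,4,"ag2");crop(load("scene","ag"),180,150,320,280,5,"ag1")
```

```text
[([510.3, -267.7, 80.3], 0.8, 506), ([529.7, -23.4, 81.6], 0.5, 1188)]
[([506.8, -266.2, 82.7], 1.5, 804), ([663.1, -23.5, 80.0], 15.1, 232), ([528.2, -22.1, 84.1], 0.4, 1301)]
```

View pics/ag1.png

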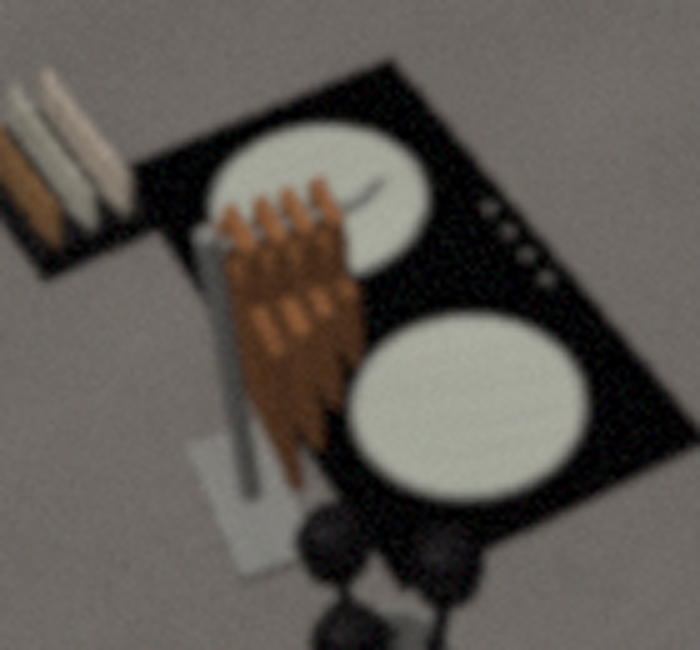

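View pics/ag2.png

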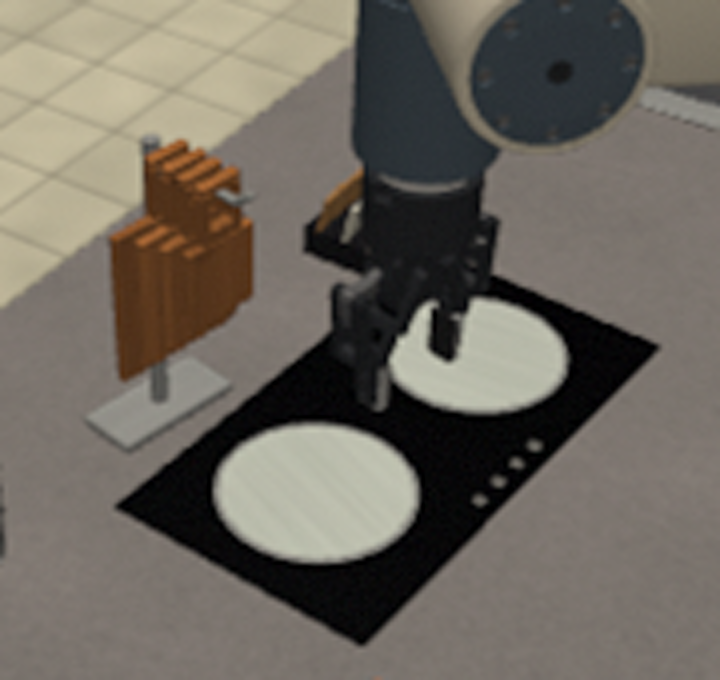

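>>> apply_moves:
  plan:
    - [[0.75,-2,3,2,0,0,0],[0.75,-3,6,4,0,0,0],[0.75,-3,6,4,0,0,0],[0.75,-3,6,4,0,0,0],[0.75,-3,6,4,0,0,0],[0.75,-3,6,4,0,0,0],[0.75,-3,6,4,0,0,0],[0.75,-3,6,4,0,0,0],[0.75,-3,6,4,0,0,0],[0.75,-3,6,4,0,0,0]]

```text
time_s: 41.55
eef_pos: [339.1, 188.8, 333.8]
tcp_rot: [0.0, 0.095, 0.995, -0.001]
wrist_force: [0.7, -0.1, -0.0]
width: 64.3
```

Run:
```python
from lib import *
from station import manip
for c in ["scene","side"]:
    a=grab(manip,c,"ah"); print(covers(a))
o=manip.get_obs(); print(o["time_s"],o["eef_pos"])
crop(a,120,120,400,330,2.7,"ah2")
```

```text
[([510.1, -267.8, 80.3], 0.8, 512), ([529.7, -23.5, 81.8], 0.5, 1194)]
[([504.5, -265.3, 81.2], 2.7, 740), ([660.3, -33.2, 80.0], 13.5, 257), ([528.4, -22.1, 84.4], 0.3, 1309)]
41.65 [339.10152235 188.90220054 333.81154407]
```

View pics/ah2.png

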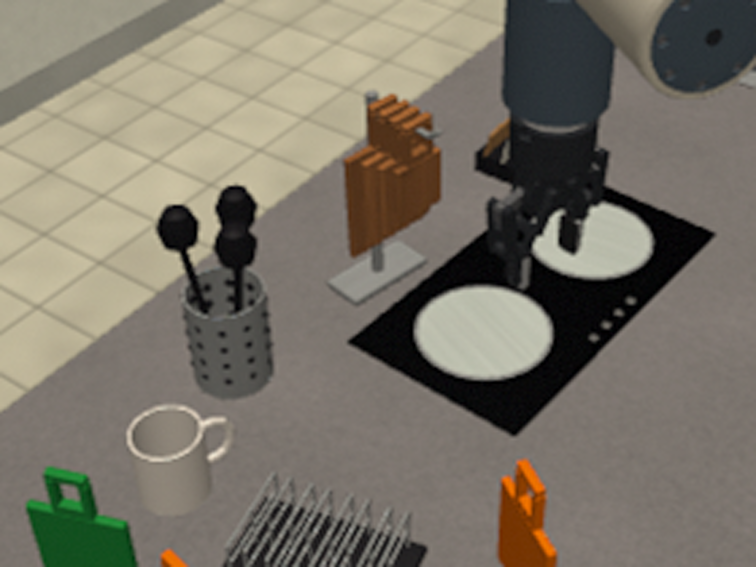

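All four boards hang steadily and both covers lie over their rings, so I'm handing in.

Run:
```python
from station import manip
print(manip.job_done())
```

```text
the job is handed in; nothing more can be done
None
```

The job is handed in after about 42 s. Both rings are hidden, and all four boards hang on the hook in the order A, B, C, D from the post outwards.

- **Covers:** I pressed and slid both into place. In the last pictures the right cover sits about 3 mm off its ring's centre and the left about 7 mm, against roughly 18 mm of slack. No ring shows. The right cover slipped under the fingers at first, so it took a few extra pushes.
- **Boards:** I gripped each by the handle, threaded it over the tip with the eye around the bar, and lowered it until the bar carried it before letting go. The boards sit about 19 mm apart, and none was dropped or laid down.
- **Last checks:** Two looks from the scene and side cameras, about a second apart, showed the boards still and the covers in place. The robot was touching nothing. The arm partly blocked the side camera's view of the right cover, so its position there rests mainly on the scene camera.
- **Not touched:** The utensil pot, sachet tray and mug were never touched. I checked them only by eye in the pictures, not by measurement. I saw no sign of a cover being knocked aside before handing in.

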